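# Reset the length stop and clear the crosscut channel

### The job

Get the crosscut station ready for the next, longer rails: move the length stop out by one hole - press the snap button flush, slide the blue tube outward and let the button spring right out through the next hole - and sweep the four offcuts along the channel with the bench brush into the red scrap tray at its end, without touching them with the fingers. Afterwards stand the brush upright on its bristles on the bench, leave the tray where it is and do not disturb the other things.

Things in the scene. Friction and masses are not known exactly. Their poses are not given: they have to be found in the camera images.
- station: Crosscut station fixed to the bench. Origin on the bench under the middle of its channel, z up, y along the channel. The red tray stands at its -y end. On the outside of the +x wall (the far one) is the length-stop arm: clamp blocks at y -15 to 50, blue outer tube from y = 105 to its stop head at y = 315 mm, which reaches across to the channel's middle; axis at x = 92, 95 mm above the bench.
- bed (a point): Middle of the channel's floor, 60 mm above the bench. Open aluminium U-channel (mitre box): floor 110 mm wide inside (x -55 to 55), 280 mm long (y -140 to 140), both ends open, smooth edge at each end; side walls 6 mm thick, tops 50 mm above this floor. Axes as the station's.
- tube_at_button (a point): Point on the blue outer tube's axis, moving with it; under the snap button when joint stop_tube is 0. y runs along the tube to the stop head (the way it extends); z points out through its row of holes, away from the robot and 35 degrees above level. Tube 32 mm in diameter; 12 mm holes at y 0, -40, -80 (longer settings) and +40 mm. Free room within 55 mm along it; bench 79 mm below the tube.
- stop_tube (a joint): Slide of the outer tube with its stop head, m: 0 at the start, grows as it extends (+y), 0.040 with the button in the next hole; travel -0.045 to 0.085. Friction 2.5 N; 10 to 20 N starts it over the flush button. The button locks it (1 mm play) unless pressed flush; once under the wall between holes the button stays down by itself and springs out at the next hole.
- button_tip (a point): Tip of the steel snap button, a domed pin 10 mm in diameter, sprung in the fixed inner tube (it does not travel with the blue tube), sticking 5.5 mm out of a hole. z points outward (35 degrees above level), y along the tube to the stop head. Tip 21.5 mm from the tube's axis, 16 when flush. A pinch across the tube along this z, one finger on the button, presses it flush and holds the tube.
- snap_button (a joint): Travel of the snap button into the tube, m: 0 fully out, 0.0055 flush with the outer tube, 0.0075 when under its wall. Spring force about 3 N when out, 8 N when flush.
- brush_grip (a point): Stiff bench brush standing on its bristles, 104 mm tall. Point at the middle of its wooden grip, 88 mm above the bristles' ends; z up, x along its width. Grip 78 (x) x 26 (y) mm, from 72 to 104 mm high; wider stock 92 x 36 mm from 52 to 72 mm; dark bristles 88 x 24 mm below. 0.16 kg. Stands in a row of three with the glue bottle and the tape measure, in any order.
- tray: Loose red scrap tray, open on top, 150 (x) x 140 (y) x 50 mm high outside, wall and floor 4 mm, 0.7 kg, standing with its +y side 4 mm from the -y end of the channel, square to it. Origin in the middle of its underside. Its rim is 10 mm below the channel's floor.
- offcut_a_center (a point): Centre of a wooden offcut block, 34 x 26 x 24 mm, oak brown, lying flat on the channel's floor somewhere between y = -105 and y = +35 mm of the station, turned any way.
- offcut_b_center (a point): Centre of a wooden offcut block, 28 x 28 x 20 mm, dark walnut brown, lying flat on the channel's floor somewhere between y = -105 and y = +35 mm of the station, turned any way.
- offcut_c_center (a point): Centre of a wooden offcut block, 40 x 24 x 22 mm, oak brown, lying flat on the channel's floor somewhere between y = -105 and y = +35 mm of the station, turned any way.
- offcut_d_center (a point): Centre of a wooden offcut block, 26 x 24 x 26 mm, pale pine, lying flat on the channel's floor somewhere between y = -105 and y = +35 mm of the station, turned any way.
- offcut_a: The same offcut a; origin in the middle of its underside.
- offcut_b: The same offcut b; origin in the middle of its underside.
- offcut_c: The same offcut c; origin in the middle of its underside.
- offcut_d: The same offcut d; origin in the middle of its underside.
- brush: The same brush; origin in the middle of the bristles' ends.
- glue: Bystander, leave alone: yellow glue bottle with orange cap, 52 mm in diameter, 125 mm tall, standing in the row with the brush. Origin in the middle of its underside.
- tape_measure: Bystander, leave alone: yellow and black tape measure, 66 x 36 x 62 mm, standing in the row with the brush. Origin in the middle of its underside.
- chisel: Bystander, leave alone: chisel with an amber handle lying on the bench beyond the station, 255 mm long, 28 mm wide, 22 mm high. Origin in the middle of its underside.
- next_rail: Bystander, leave alone: planed wooden rail for the next cut, 55 x 300 x 22 mm, lying flat beyond the station. Origin in the middle of its underside.
- wax_tin: Bystander, leave alone: round brown-red tin with a pale lid, 80 mm in diameter, 42 mm tall. Origin in the middle of its underside.
Mind the look-alikes: they are no part of the job. What is shaped like the offcut_d but purple or turquoise is not meant. What is shaped like the offcut_a but orange is not meant.

How it is judged:
By the outcome, as a careful person would: the job done as asked, in the order asked, and still so for the second after the job is handed in, with the robot touching nothing.
It also fails if it takes over 64 s, if anything falls off the work surface, if the arm or the gripper's body presses on something with over 40 N, if the wrist force passes 120 N, or if a joint passes its speed limit or range.

### The arm

A 6-joint arm with a two-finger parallel gripper is mounted at the origin on the work surface. World frame = base frame: x ahead of the robot, y to its left, z up, the work surface at z = 0. Lengths are in m, angles in degrees, forces in N, time in s.
With the tool pointing down it reaches from about 0.4 to 0.825 m from the base axis. Payload 7 kg.
Tool frame: the origin (TCP) lies midway between the tips of the shut fingers; the grasp point (between the pads) lies r.grip_depth behind it (r.grip_depth is the distance from the TCP to the grasp point, in m); z points along the fingers, y is the direction in which the jaws open and shut (so a half turn about z gives the same grasp; the last joint's range is limited). The gripper opens to 88 mm and grips with 3 to 60 N. Pads are 19 mm wide; open, the fingers measure 130 mm over their backs; the gripper's body (78 mm by 193 mm) begins 47 mm behind the grasp point.
Start: joints at [82.855, 20.546, 0.682, 0, -70.136, -16.507], TCP at [0.271, 0.618, 0.197] pointing down, gripper open.
Joint ranges: [-176.03, 176.03], [-82.01, 121.73], [-58.28, 71.71], [-173.87, 95.51], [-174.79, -0.11], [-173.66, 173.66]. Speed limits (degrees/s): [136.94, 136.94, 172.46, 180, 180, 180].

### API

Orientations are given as [roll, pitch, yaw] about the fixed x, y, z axes, in that order (R = Rz(yaw) Ry(pitch) Rx(roll)).
In Python, from plant import r, imaging, close_job gives the robot as it stands.
- The arm moves only by the tool step_arm, never from a script. Its argument "commands" is a list of rows, each a list of 2 entries, a list of its own where there are three numbers: the shift along the tool's x, y, z in mm, then the turn about the tool's z in degrees. In form: [[[x, y, z], twist], ...]. A call has 1 to 20 rows; each row shifts and turns the commanded pose from where the row before left it, along the tool's axes as they then stand; what a row does not reach is not made up. A row lasts 1/8 s, in which the tool goes at most 62.5 mm and 10.7 degrees, less where a joint would pass 70% of its speed; a pose out of reach is approached as far as the arm can. A call with a gripper value outside its range is refused whole. "gripper" is the closure, from 0 (fully open) to 1 (shut), set as the call begins (left out, the last holds). The fingers move at their own pace and stop on an object; "grip_force" is the grip in N (left out, the last holds). Time passes only in rows, so rows that do not move let the fingers close. It gives the time, the measured TCP pose, the force and the opening at its end, in the units of the state.
- r.get_state(): the state, without advancing time (a new reading comes with each control period).
- imaging.capture(name): name is "scene" or "top" or "wrist"; returns a dict with "img" (400x640x3 uint8, red, green, blue), "z_map" (400x640 float32, m along the optical axis (not along the pixel's ray), 0 where there is no reading), "vfov" (degrees; the focal length in pixels is half the picture's height over the tangent of half this angle, whatever the lens; pixels are square), "cx", "cy" (the principal point, pixels), "extrinsics" (4x4, takes a point from camera to world coordinates); the wrist camera has in their place "T_tool_cam" (4x4, takes a point from camera to tool coordinates, whose origin is the TCP and whose axes are the flange's). Camera axes: x right, y down, z forward; pixel columns grow to the right and rows downward; lengths in m; the calibration is good to about 2 mm. A picture is of the moment at which its call begins: read the wrist's pose just before it.
- close_job(): hands the job in, once; it reports no verdict.
The state is a dict: "time_s": time; "joints": joint angles; "qd": joint speeds; "joint_torque": joint torques, N m; "tcp_pos": TCP position; "eef_rot": TCP orientation; "contact_force": force on the tool from outside, world axes, zero at the start; "moment": the same for the moment, N m; "gripper_width": finger opening in m.
Only numpy, scipy, OpenCV 4.12 (cv2) and the standard library are available. Lean on these libraries where they do the work, as an engineer would, in place of code of your own. Each camera call takes 0.05 s, during which the arm holds its last target.

## Working session

There is one attempt and no reset: what is moved stays moved. The work goes in short steps, Python scripts to look and compute and a tool call to move; the robot and the scene stay as the last step left them, time stands still between calls to the robot, and variables do not carry over. Pictures are saved under pics/ and viewed, and the job is handed in when it is done.

Besides the shell and the picture viewer there is one more tool, called after "Request:" as name([rows], argument=value, ...), one row to a line, values as JSON. step_arm: Moves the arm, as the interface text tells. Its arguments: {"type":"object","properties":{"commands":{"type":"array","items":{"type":"array"}},"gripper":{"type":"number"},"grip_force":{"type":"number"}},"required":["commands"]}

```bash
ls -la; mkdir -p pics
python3 - <<'E'
from plant import r, imaging
import cv2,numpy as np
s=r.get_state(); print(s, r.grip_depth)
for n in ["scene","top","wrist"]:
    c=imaging.capture(n)
    np.savez(f"pics/{n}0.npz",**c)
    cv2.imwrite(f"pics/{n}0.png",c["img"][:,:,::-1])
    print(n,c["vfov"],c["cx"],c["cy"],c.get("extrinsics",c.get("T_tool_cam")))
E
```

```text
total 12
drwxr-xr-x  3 agent agent 4096 Dec  6 14:54 .
drwxr-xr-x 23 root  root  4096 Dec  6 14:54 ..
drwxr-xr-x  2 agent agent 4096 Dec  6 14:54 pics
{'time_s': 0.0, 'joints': array([ 8.28559868e+01,  2.05899076e+01,  6.33543079e-01, -2.07929242e-02,
       -7.01352428e+01, -1.65079099e+01]), 'qd': array([ 0.01072202, -0.01938009, -0.05001509, -0.01911228, -0.00659152,
        0.00690309]), 'joint_torque': array([ 4.37069320e-04, -5.82709622e+01,  2.93066704e+01,  6.99735850e+00,
        7.29675448e-03, -1.51614631e-04]), 'tcp_pos': array([0.2705933 , 0.61779922, 0.1958361 ]), 'eef_rot': array([ 1.79906614e+02, -7.29158748e-03, -2.36589982e+01]), 'contact_force': array([ 0.25450899, -0.24062043,  0.67187898]), 'moment': array([ 0.01449858,  0.00411577, -0.04469944]), 'gripper_width': 0.0875768307981055} 0.0188
scene 57.267301550637235 320.93281657996624 193.23044030257063 [[-0.24697133  0.61930757 -0.7452941   1.2162069 ]
 [ 0.96888557  0.17076114 -0.17916859  0.08181523]
 [ 0.01630681 -0.7663542  -0.64221128  0.60014051]
 [ 0.          0.          0.          1.        ]]
top 42.22327220038801 320.1151327131842 200.79532688857051 [[-0.01405344 -0.98697641  0.16025003  0.41737004]
 [-0.99984224  0.01561197  0.00847067 -0.05975976]
 [-0.01086217 -0.16010571 -0.98704011  1.19470132]
 [ 0.          0.          0.          1.        ]]
wrist 63.36258218914962 316.2695075309955 197.9922004113735 [[ 1.90706987e-03 -9.59509539e-01 -2.81669679e-01  7.61521037e-02]
 [ 9.99997989e-01  1.65487869e-03  1.13322152e-03 -7.52945074e-05]
 [-6.21207713e-04 -2.81671274e-01  9.59510765e-01 -1.87348026e-01]
 [ 0.00000000e+00  0.00000000e+00  0.00000000e+00  1.00000000e+00]]
```

View pics/scene0.png

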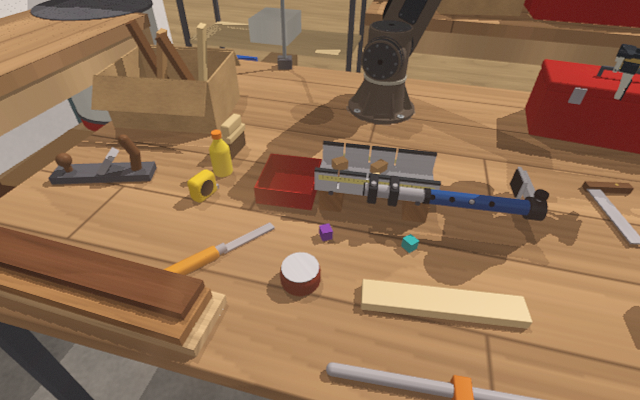

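View pics/top0.png

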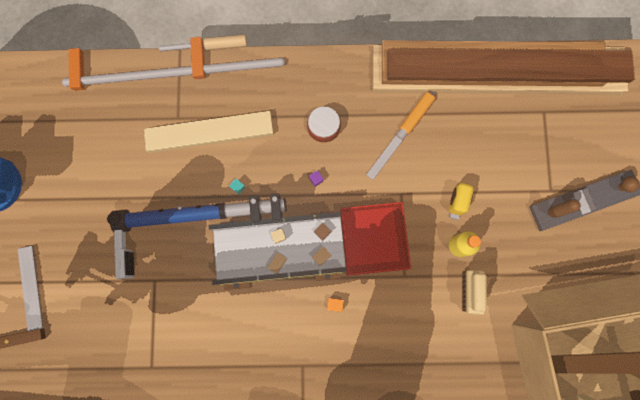

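View pics/wrist0.png

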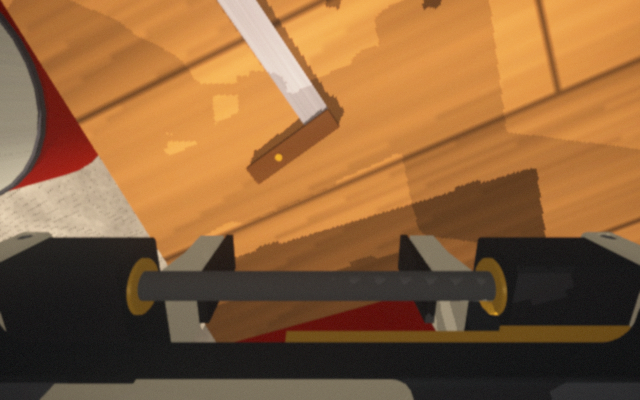

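```bash
cat > h.py <<'E'
import numpy as np,cv2
def load(f): return dict(np.load(f))
def cloud(c,T=None):
    f=200/np.tan(np.radians(float(c["vfov"])/2)); z=c["z_map"]
    v,u=np.mgrid[0:400,0:640]
    p=np.stack([(u-c["cx"])/f*z,(v-c["cy"])/f*z,z],-1)
    T=c["extrinsics"] if T is None else T
    w=p@T[:3,:3].T+T[:3,3]; w[z<=0]=np.nan
    return w
def proj(c,P,T=None):
    f=200/np.tan(np.radians(float(c["vfov"])/2))
    T=c["extrinsics"] if T is None else T
    q=(np.asarray(P)-T[:3,3])@T[:3,:3]
    return np.stack([q[...,0]/q[...,2]*f+c["cx"],q[...,1]/q[...,2]*f+c["cy"]],-1)
E
python3 - <<'E'
from h import *
c=load("pics/top0.npz"); w=cloud(c)
im=c["img"][:,:,::-1]
cv2.imwrite("pics/topcrop.png",cv2.resize(im[180:320,90:350],None,fx=3,fy=3,interpolation=cv2.INTER_CUBIC))
cv2.imwrite("pics/topcrop2.png",cv2.resize(im[170:330,430:520],None,fx=4,fy=3.6,interpolation=cv2.INTER_CUBIC))
for n,(u,v) in dict(bench=(150,330),bench2=(500,150),floor=(235,240),floor2=(300,245),pine=(277,235),wal=(323,231),o1=(277,260),o2=(320,255),tray=(375,240),brush=(480,292),glue=(470,243),tape=(462,198),tube=(180,214),orange=(336,304),tl=(213,226),tr=(343,215),bl=(213,282),br=(344,270)).items():
    print(n,np.round(w[v,u],4))
s=load("pics/scene0.npz")["img"][:,:,::-1]
cv2.imwrite("pics/scenecrop.png",cv2.resize(s[130:230,310:560],None,fx=3.2,fy=3.2,interpolation=cv2.INTER_CUBIC))
E
```

```text
bench [ 0.3222  0.339  -0.0029]
bench2 [ 0.7258 -0.476   0.0018]
floor [0.5174 0.1382 0.0596]
floor2 [ 0.5043 -0.0045  0.0585]
pine [0.5243 0.0433 0.087 ]
wal [ 0.5321 -0.0555  0.0805]
o1 [0.4712 0.0437 0.0828]
o2 [ 0.4803 -0.0483  0.0856]
tray [ 0.5173 -0.1742  0.0057]
brush [ 0.3982 -0.3782  0.1042]
glue [ 0.4983 -0.3584  0.1231]
tape [ 0.6021 -0.363   0.0649]
tube [0.57   0.2471 0.1091]
orange [ 0.375  -0.0817  0.0227]
tl [0.5432 0.1764 0.1096]
tr [ 0.5703 -0.1005  0.0503]
bl [0.4264 0.1732 0.1139]
br [ 0.4472 -0.098   0.1104]
```

View pics/topcrop.png

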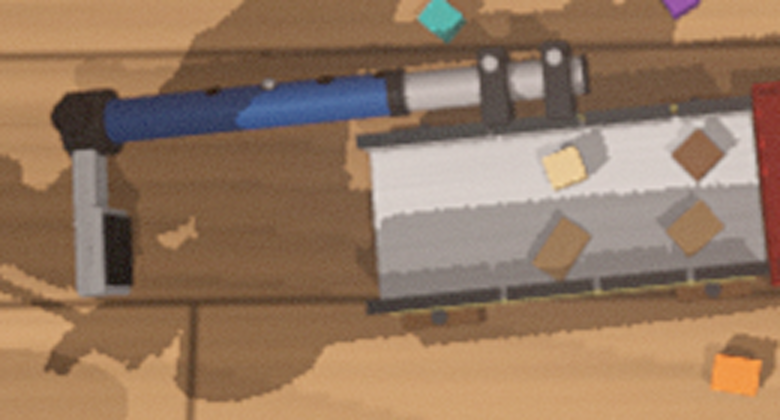

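View pics/topcrop2.png

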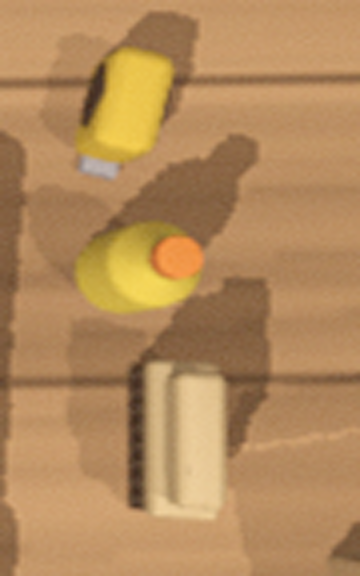

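View pics/scenecrop.png

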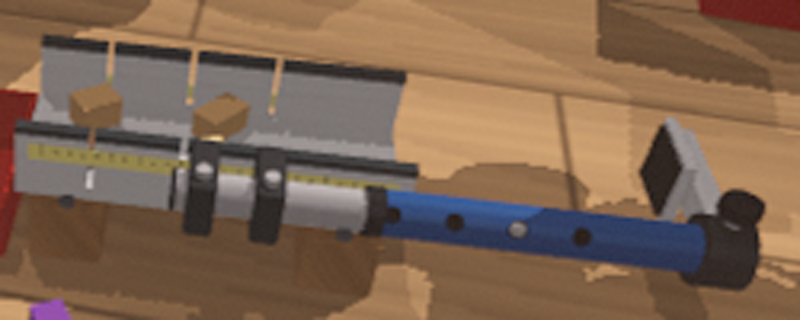

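Run:
```python
from h import *
from scipy.optimize import least_squares
C={n:load(f"pics/{n}0.npz") for n in("top","scene")}
for n,c in C.items():
    w=cloud(c).reshape(-1,3); w=w[np.isfinite(w).all(1)]
    rough=np.array([.503,.0]); psi=np.radians(4.)
    R0=np.array([[np.cos(psi),-np.sin(psi)],[np.sin(psi),np.cos(psi)]])
    b=w[(abs(w[:,2])<.01)&(w[:,0]>.2)&(w[:,0]<.8)&(abs(w[:,1])<.5)]
    A=np.c_[b[:,:2],np.ones(len(b))]; k=np.linalg.lstsq(A,b[:,2],rcond=None)[0]
    print(n,"bench plane",np.round(k,4))
    w=w.copy(); w[:,2]-=np.c_[w[:,:2],np.ones(len(w))]@k
    # wall tops
    m=(abs(w[:,2]-.110)<.004)&(w[:,0]>.38)&(w[:,0]<.62)&(w[:,1]>-.16)&(w[:,1]<.18)
    p=w[m]; l=(p[:,:2]-rough)@R0
    for name,mm in (("near",abs(l[:,0]+58)<0) ,("near",abs(l[:,0]+.058)<.015),("far",abs(l[:,0]-.058)<.012)):
        if mm.sum()<5: continue
        q=l[mm]; f=np.polyfit(q[:,1],q[:,0],1); print(name,mm.sum(),"slope deg",np.degrees(f[0]),"x0",f[1],"x rng",np.percentile(q[:,0],[3,97]),"y rng",np.percentile(q[:,1],[1,99]), "z",p[mm][:,2].mean())
    # floor
    m=(abs(w[:,2]-.060)<.004); l=(w[m][:,:2]-rough)@R0; mm=(abs(l[:,0])<.06)&(abs(l[:,1])<.16)
    print("floor",mm.sum(),np.percentile(l[mm],[1,99],axis=0))
    # tube blue
```

```text
top bench plane [0.001 0.    0.   ]
near 589 slope deg -0.871272208136128 x0 -0.06125762296975373 x rng [-0.06736957 -0.0563745 ] y rng [-0.09607698  0.17833561] z 0.11031147619153152
far 574 slope deg -0.8666172177728412 x0 0.05476274061516758 x rng [0.04833842 0.06041024] y rng [-0.09422448  0.173141  ] z 0.11004463148625669
floor 4735 [[-0.05456172 -0.09583364]
 [ 0.05126798  0.15777392]]
scene bench plane [ 0.0007  0.0001 -0.0018]
near 389 slope deg -0.740933998856579 x0 -0.06109136556191788 x rng [-0.0690296  -0.05636933] y rng [-0.09467078  0.17966082] z 0.10951112237804023
far 433 slope deg -0.650301537973681 x0 0.05481358030469166 x rng [0.04717097 0.05977941] y rng [-0.09350403  0.17400339] z 0.10953099621869879
floor 824 [[-0.05975426 -0.09583469]
 [ 0.05863778  0.15763992]]
```

Run:
```python
from h import *
psi=np.radians(4.8); R=np.array([[np.cos(psi),-np.sin(psi)],[np.sin(psi),np.cos(psi)]]); o=np.array([.4964,.0401])
for n in("top","scene"):
    c=load(f"pics/{n}0.npz"); W=cloud(c); im=c["img"].astype(int)
    L=W.copy(); L[...,:2]=(W[...,:2]-o)@R
    l=L.reshape(-1,3)
    m=(abs(l[:,2]-.110)<.005)&(abs(abs(l[:,0])-.058)<.008)&(abs(l[:,1])<.17)
    print(n,"walls",l[m].min(0),l[m].max(0),l[m].mean(0))
    m=(abs(l[:,2]-.060)<.005)&(abs(l[:,0])<.05)&(abs(l[:,1])<.17); print("floor y",l[m][:,1].min(),l[m][:,1].max(),l[m][:,2].mean())
    # tray red
    red=((im[...,0]>80)&(im[...,1]<50)&(im[...,2]<60)).reshape(-1)&(abs(l[:,0])<.15)&(l[:,1]>-.4)&(l[:,1]<-.1)
    q=l[red]; print("tray",np.percentile(q,[.5,99.5],axis=0))
    q=q[q[:,2]>.045]; print(" rim",np.percentile(q,[.5,99.5],axis=0))
    blue=((im[...,2]>im[...,0]+40)&(im[...,2]>im[...,1]+20)).reshape(-1)&(abs(l[:,0]-.092)<.04)&(l[:,1]>.05)&(l[:,1]<.4)
    q=l[blue]; print("blue",blue.sum(),np.percentile(q,[1,99],axis=0))
    from scipy.optimize import least_squares
    q=q[(q[:,1]>.12)&(q[:,1]<.29)]
    f=lambda p:np.hypot(q[:,0]-p[0]-p[1]*(q[:,1]-.2),q[:,2]-p[2]-p[3]*(q[:,1]-.2))-.016
    s=least_squares(f,[.092,0,.095,0],loss="soft_l1",f_scale=.002); print("axis x,slope,z,slope",s.x)
    Pb=np.array([.092+.0215*np.cos(np.radians(35)),.19,.095+.0215*np.sin(np.radians(35))])
    for y in(.15,.17,.19,.21,.23):
        P=Pb.copy();P[1]=y; P[:2]=R@P[:2]+o; print(y,proj(c,P))
    print("head",)
    if n=="scene":print(L[202,470:474])
```

```text
top walls [-0.06308025 -0.13819868  0.10522609] [0.06495594 0.14125112 0.11496622] [-0.00059372  0.0018183   0.11062443]
floor y -0.13861821298355934 0.1416294085409064 0.06026650694566243
tray [[-0.06852993 -0.27942352 -0.00190143]
 [ 0.0707603  -0.14273271  0.05256788]]
 rim [[-0.06966418 -0.27999617  0.045156  ]
 [ 0.07539448 -0.14267336  0.05571505]]
blue 873 [[0.07638647 0.12052731 0.09764855]
 [0.10108504 0.31354146 0.11473404]]
axis x,slope,z,slope [0.09217451 0.00243463 0.09547229 0.00176536]
0.15 [203.18627779 203.00721081]
0.17 [193.83310832 203.92880585]
0.19 [184.47825427 204.85056687]
0.21 [175.12171516 205.77249393]
0.23 [165.76349056 206.69458706]
head
scene walls [-0.06587371 -0.13775781  0.10502174] [0.06455258 0.14228525 0.11484015] [0.0058488  0.00620205 0.108357  ]
floor y -0.13742064055910602 0.14192672110896143 0.05858468140451302
tray [[-7.12593995e-02 -2.59102245e-01 -9.41682180e-05]
 [ 8.01773928e-02 -1.41404173e-01  4.92242400e-02]]
 rim [[-0.07134392 -0.26503155  0.04515318]
 [ 0.08002734 -0.13974416  0.06972098]]
blue 785 [[0.08212865 0.12301132 0.10014863]
 [0.10523411 0.3155524  0.11092539]]
axis x,slope,z,slope [0.09032793 0.00073875 0.09333782 0.00110381]
0.15 [445.84970836 198.88132543]
0.17 [455.76891222 200.04300301]
0.19 [465.74914404 201.21182781]
0.21 [475.79096877 202.38786601]
0.23 [485.89495837 203.57118458]
head
[[0.10641595 0.19982289 0.10398791]
 [0.1070417  0.20151836 0.10480261]
 [0.10554111 0.20397726 0.10390125]
 [0.10707186 0.20533696 0.10544457]]
```

Request:
step_arm([
  [[0,0,0],10.3],
  [[0,0,0],10.3],
  [[0,0,0],10.3],
  [[0,0,0],10.3],
  [[0,0,0],10.2],
  [[0,0,0],10.2],
  [[30,-20,0],0],
  [[50,-34,0],0],
  [[50,-34,0],0],
  [[50,-34,0],0],
  [[50,-34,0],0],
  [[50,-34,0],0],
  [[50,-34,0],0],
  [[40,-28,0],0],
  [[23,-17,0],0],
  [[0,0,0],0],
  [[0,0,0],0],
], gripper=0)

```text
time_s: 2.28
tcp_pos: [0.5711, 0.249, 0.1965]
eef_rot: [180.0, -0.0, -85.3]
contact_force: [-0.2, -0.3, -0.4]
gripper_width: 0.0877
```

```bash
cat >> h.py <<'E'
def snap(n,tag):
    from plant import r, imaging
    from scipy.spatial.transform import Rotation as Ro
    s=r.get_state(); c=imaging.capture(n)
    if n=="wrist":
        T=np.eye(4);T[:3,:3]=Ro.from_euler("xyz",s["eef_rot"],degrees=True).as_matrix();T[:3,3]=s["tcp_pos"]
        c["extrinsics"]=T@c["T_tool_cam"]
    np.savez(f"pics/{tag}.npz",**c); cv2.imwrite(f"pics/{tag}.png",c["img"][:,:,::-1]); return s,c
psi=np.radians(4.75); RS=np.array([[np.cos(psi),-np.sin(psi)],[np.sin(psi),np.cos(psi)]]); oS=np.array([.4963,.0418])
def toS(W):
    L=np.array(W,float); L[...,:2]=(L[...,:2]-oS)@RS; return L
def toW(P):
    P=np.array(P,float); P[...,:2]=P[...,:2]@RS.T+oS; return P
E
python3 - <<'E'
from h import *
s,c=snap("wrist","w1"); print(s["time_s"],s["tcp_pos"],s["eef_rot"],s["contact_force"],toS(s["tcp_pos"]))
E
```

```text
2.275 [0.57111242 0.24898523 0.19649968] [ 1.79973630e+02 -6.51051300e-03 -8.52695178e+01] [-0.17315336 -0.2847012  -0.37717161] [0.09171212 0.20027857 0.19649968]
```

View pics/w1.png

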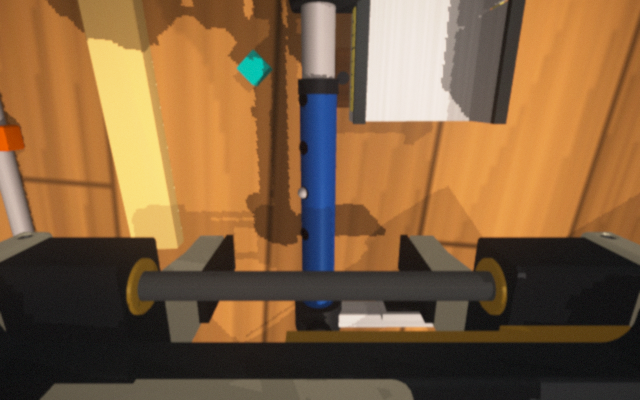

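Run:
```python
from h import *
c=load("pics/w1.npz")
t=np.radians(35)
for y in(.19,.195,.2,.205,.21):
    print(y,proj(c,toW([.092+.0215*np.cos(t),y,.095+.0215*np.sin(t)])))
W=toS(cloud(c)); im=c["img"].astype(int)
m=((im[...,2]>im[...,0]+40)&(im[...,2]>im[...,1]+20))&(abs(W[...,0]-.092)<.03)&(W[...,1]>.11)&(W[...,1]<.23)
q=W[m]
from scipy.optimize import least_squares
f=lambda p:np.hypot(q[:,0]-p[0]-p[1]*(q[:,1]-.2),q[:,2]-p[2]-p[3]*(q[:,1]-.2))-.016
print(m.sum(),least_squares(f,[.092,0,.095,0],loss="soft_l1",f_scale=.002).x)
print(W[193,299:306])
cv2.imwrite("pics/w1c.png",cv2.resize(c["img"][60:260,260:380,::-1],None,fx=4,fy=3,interpolation=cv2.INTER_CUBIC))
m=((im[...,2]>im[...,0]+40)&(im[...,2]>im[...,1]+20)); print([ (v,np.where(m[v,280:350])[0].min()+280,np.where(m[v,280:350])[0].max()+280) for v in(110,180,210)])
```

```text
0.19 [295.60872439 181.31854053]
0.195 [295.70147766 186.85349933]
0.2 [295.79332279 192.33426548]
0.205 [295.88427304 197.76163099]
0.21 [295.97434144 203.13637253]
4042 [ 0.08991843 -0.00304151  0.09428087 -0.00038149]
[[0.10673877 0.20037303 0.10818181]
 [0.10582102 0.20017639 0.10889115]
 [0.10500048 0.20052413 0.10762653]
 [0.10414154 0.20068089 0.10705437]
 [0.10316011 0.20002958 0.10941246]
 [0.10230631 0.20020926 0.10875722]
 [0.10139567 0.19996389 0.10964334]]
[(110, np.int64(303), np.int64(335)), (180, np.int64(304), np.int64(334)), (210, np.int64(304), np.int64(334))]
```

View pics/w1c.png

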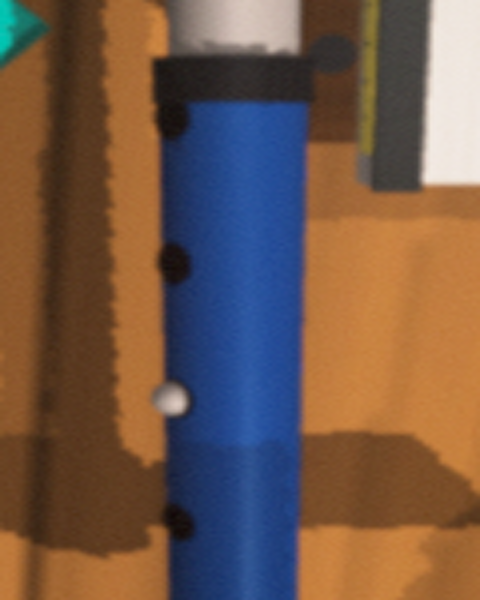

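Request:
step_arm([
  [[0,0.7,25],0],
  [[0,0,30],0],
  [[0,0,25],0],
  [[0,0,12.7],0],
  [[0,0,0],0],
  [[0,0,0],0],
])

```text
time_s: 3.08
tcp_pos: [0.5712, 0.2495, 0.1052]
eef_rot: [-179.9, 0.0, -85.2]
contact_force: [0.8, 0.0, -0.4]
gripper_width: 0.0874
```

Request:
step_arm([
  [[0,0,0],0],
  [[0,0,0],0],
  [[0,0,0],0],
  [[0,0,0],0],
  [[0,0,0],0],
  [[0,0,0],0],
], gripper=1, grip_force=20)

```text
time_s: 3.82
tcp_pos: [0.5707, 0.2488, 0.104]
eef_rot: [180.0, -0.0, -85.3]
contact_force: [-0.1, -0.0, -0.4]
gripper_width: 0.033
```

Run:
```python
from h import *
s,c=snap("wrist","w2"); print(s["time_s"],s["gripper_width"],s["contact_force"],s["moment"],toS(s["tcp_pos"]),s["eef_rot"])
snap("scene","s2")
cv2.imwrite("pics/w2c.png",cv2.resize(c["img"][100:300,220:420,::-1],None,fx=3,fy=3,interpolation=cv2.INTER_CUBIC))
```

```text
3.825 0.03298223022327266 [-0.08972201 -0.04542009 -0.35199755] [ 0.11882246 -0.03391316 -0.00885943] [0.09129211 0.20010552 0.10402975] [ 1.79996217e+02 -4.27365142e-03 -8.52531074e+01]
```

View pics/w2c.png

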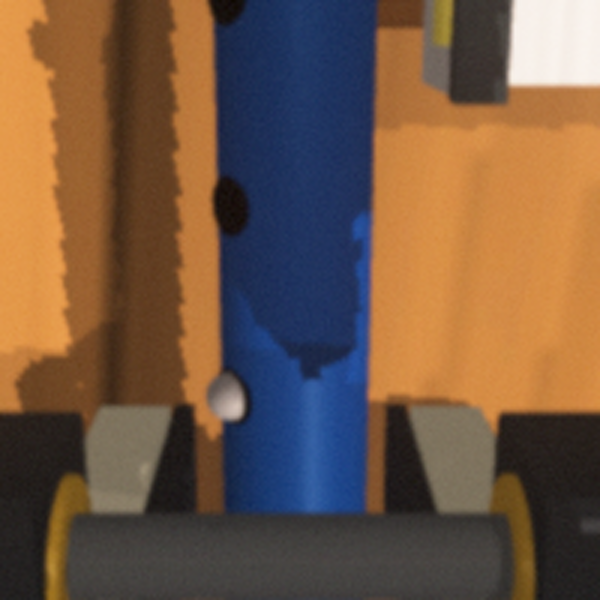

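View pics/s2.png

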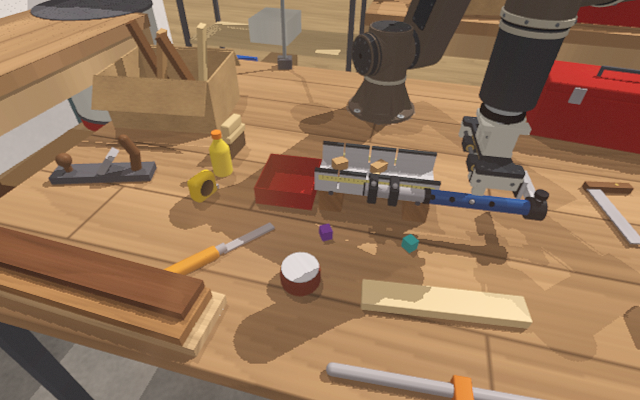

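Request:
step_arm([
  [[0,0,0],0],
  [[0,0,0],0],
  [[0,0,0],0],
])

```text
time_s: 4.3
tcp_pos: [0.5707, 0.2488, 0.1041]
eef_rot: [-180.0, 0.0, -85.3]
contact_force: [0.2, -0.0, 1.0]
gripper_width: 0.0011
```

Request:
step_arm([
  [[0,0,0],0],
  [[0,0,0],0],
])

```text
time_s: 4.55
tcp_pos: [0.5707, 0.2488, 0.104]
eef_rot: [180.0, -0.0, -85.3]
contact_force: [0.4, -0.1, 0.2]
gripper_width: 0.0006
```

Run:
```python
from h import *
s,c=snap("wrist","w3"); print(s["time_s"],s["gripper_width"],s["contact_force"],s["moment"],toS(s["tcp_pos"]),s["eef_rot"])
cv2.imwrite("pics/w3c.png",cv2.resize(c["img"][100:300,220:420,::-1],None,fx=3,fy=3,interpolation=cv2.INTER_CUBIC))
```

```text
4.55 0.0006392015318427166 [ 0.44229698 -0.0947769   0.22727751] [ 0.03165529  0.00411002 -0.02890668] [0.09128912 0.20016128 0.10404537] [ 1.79998951e+02 -1.97659166e-03 -8.52502975e+01]
```

View pics/w3c.png

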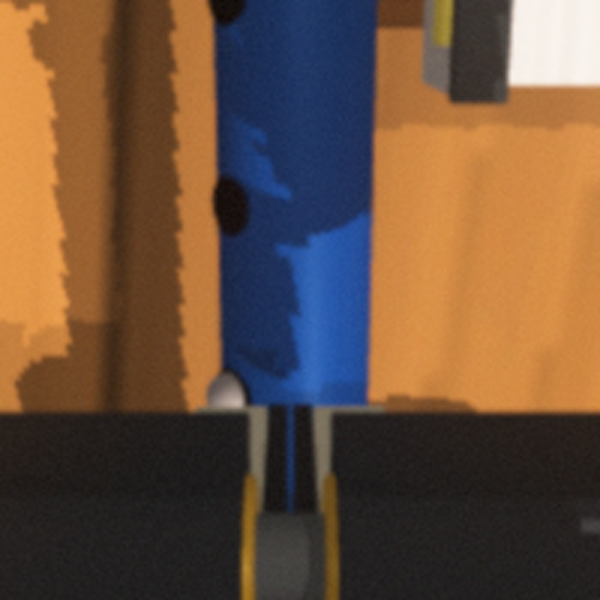

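Run:
```python
from h import *
for f in("w1","w2","w3"):
    c=load(f"pics/{f}.npz"); W=cloud(c,c["T_tool_cam"])
    m=np.isfinite(W[...,2])&(abs(W[...,0])<.03)&(abs(W[...,1])<.07)&(W[...,2]>-.06)&(W[...,2]<.03)
    v,u=np.where(m); q=W[m]
    print(f,"rows",v.min() if len(v) else None, len(v))
    for v0 in range(228,262,3):
        row=W[v0]; ok=(abs(row[:,2])<.075)
        us=np.where(ok)[0]
        if len(us): print(v0,[(int(uu),*np.round(row[uu]*1000,1)) for uu in us[::max(1,len(us)//6)]])
```

```text
w1 rows 234 2642
234 [(227, np.float64(10.0), np.float64(-46.8), np.float64(-29.5)), (229, np.float64(9.8), np.float64(-45.9), np.float64(-28.8)), (231, np.float64(9.9), np.float64(-44.8), np.float64(-29.1)), (401, np.float64(10.7), np.float64(44.2), np.float64(-30.7)), (403, np.float64(10.7), np.float64(45.1), np.float64(-30.8)), (405, np.float64(10.2), np.float64(46.6), np.float64(-29.5))]
237 [(198, np.float64(11.1), np.float64(-59.6), np.float64(-36.0)), (209, np.float64(11.9), np.float64(-53.4), np.float64(-37.8)), (220, np.float64(11.5), np.float64(-48.2), np.float64(-37.0)), (232, np.float64(9.0), np.float64(-43.9), np.float64(-30.9)), (410, np.float64(10.9), np.float64(47.6), np.float64(-35.1)), (421, np.float64(11.8), np.float64(52.4), np.float64(-37.2)), (433, np.float64(11.7), np.float64(58.5), np.float64(-37.0))]
240 [(196, np.float64(11.6), np.float64(-58.9), np.float64(-40.8)), (208, np.float64(11.1), np.float64(-53.4), np.float64(-39.7)), (220, np.float64(11.0), np.float64(-47.5), np.float64(-39.5)), (232, np.float64(7.5), np.float64(-43.8), np.float64(-31.5)), (410, n
[... 12714 characters left out ...]
1.5), np.float64(-56.1)), (317, np.float64(-15.8), np.float64(0.6), np.float64(-5.6)), (321, np.float64(10.0), np.float64(2.1), np.float64(-56.7)), (325, np.float64(9.8), np.float64(3.9), np.float64(-56.4))]
261 [(306, np.float64(11.5), np.float64(-4.4), np.float64(-62.5)), (309, np.float64(9.7), np.float64(-3.2), np.float64(-59.1)), (312, np.float64(9.6), np.float64(-1.9), np.float64(-58.9)), (315, np.float64(9.4), np.float64(-0.6), np.float64(-58.5)), (318, np.float64(9.8), np.float64(0.8), np.float64(-59.2)), (321, np.float64(10.2), np.float64(2.1), np.float64(-59.9)), (324, np.float64(10.3), np.float64(3.3), np.float64(-60.1)), (327, np.float64(11.5), np.float64(4.6), np.float64(-62.5))]
```

Request:
step_arm([
  [[0,0,0],0],
  [[0,0,0],0],
  [[0,0,0],0],
  [[0,0,0],0],
  [[0,0,0],0],
  [[0,0,15],0],
  [[0,0,14.5],0],
  [[0,0,0],0],
], gripper=0.35)

```text
time_s: 5.6
tcp_pos: [0.5695, 0.2479, 0.0723]
eef_rot: [179.8, -0.1, -85.3]
contact_force: [0.3, 0.1, -0.5]
gripper_width: 0.0568
```

Request:
step_arm([
  [[0,0,0],0],
  [[0,0,0],0],
  [[0,0,0],0],
  [[0,0,0],0],
], gripper=1, grip_force=15)

```text
time_s: 6.1
tcp_pos: [0.5701, 0.2489, 0.0747]
eef_rot: [179.9, 0.0, -85.3]
contact_force: [-2.5, 1.4, 6.2]
gripper_width: 0.0237
```

Run:
```python
from h import *
s,c=snap("wrist","w4"); print(s["time_s"],s["gripper_width"],s["contact_force"],s["moment"],toS(s["tcp_pos"]),s["eef_rot"])
cv2.imwrite("pics/w4c.png",cv2.resize(c["img"][100:300,220:420,::-1],None,fx=3,fy=3,interpolation=cv2.INTER_CUBIC))
```

```text
6.1 0.023704856510292013 [-2.51336372  1.43740194  6.15216806] [ 0.5405212   0.84547917 -0.01986963] [0.09070402 0.20023238 0.07472361] [ 1.79948950e+02  1.28706039e-02 -8.52718005e+01]
```

View pics/w4c.png

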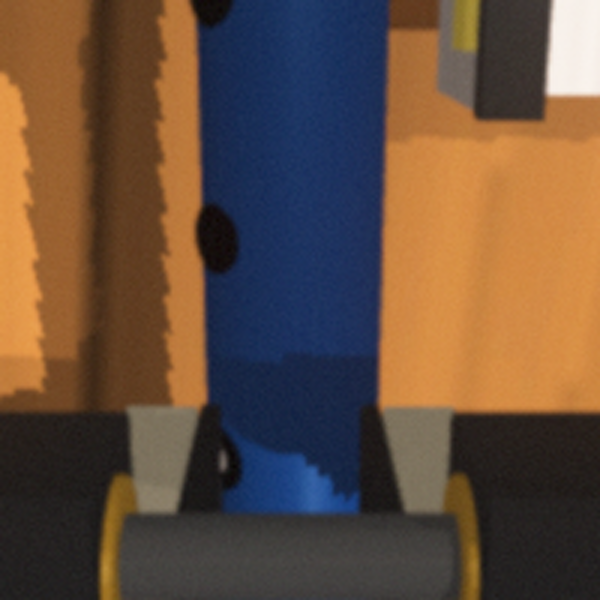

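Request:
step_arm([
  [[0,0,1],0],
  [[0,0,0.8],0],
  [[0,0,0],0],
  [[0,0,0],0],
], gripper=1, grip_force=25)

```text
time_s: 6.65
tcp_pos: [0.5702, 0.2489, 0.0747]
eef_rot: [-180.0, 0.0, -85.2]
contact_force: [-9.5, 0.6, 14.9]
gripper_width: 0.023
```

Run:
```python
from h import *
s,c=snap("wrist","w5"); print(s["time_s"],s["gripper_width"],s["contact_force"],s["moment"],toS(s["tcp_pos"]),s["eef_rot"])
cv2.imwrite("pics/w5c.png",cv2.resize(c["img"][200:300,240:400,::-1],None,fx=5,fy=5,interpolation=cv2.INTER_CUBIC))
```

```text
6.65 0.023042736857310814 [-9.4626879   0.55859035 14.89466117] [-1.40141633e-04  3.24705364e+00 -6.41332119e-02] [0.09082815 0.20026296 0.07465423] [-1.79985292e+02  1.55915485e-02 -8.52236995e+01]
```

View pics/w5c.png

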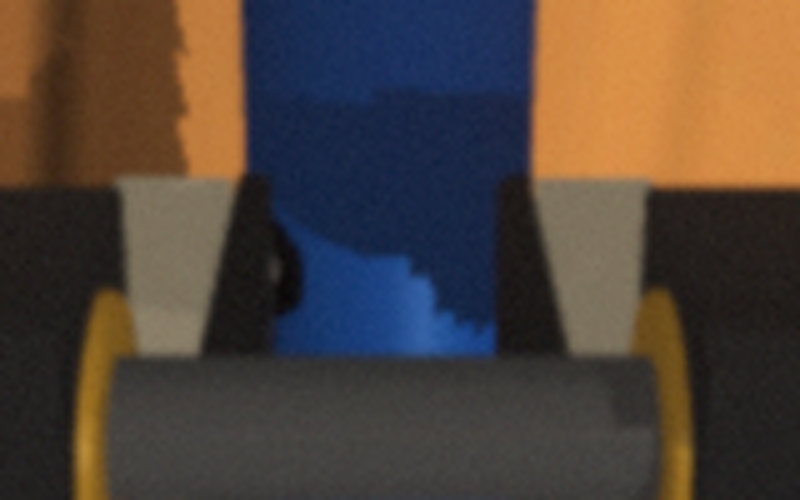

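Request:
step_arm([
  [[0,0,0],0],
  [[0,1,2],0],
  [[0,0,0],0],
], gripper=0.6)

```text
time_s: 7.08
tcp_pos: [0.5705, 0.2492, 0.0712]
eef_rot: [-179.9, 0.0, -85.2]
contact_force: [2.9, 0.2, 2.1]
gripper_width: 0.0349
```

Request:
step_arm([
  [[0,0,0],0],
  [[0,0,0],0],
  [[0,0,0],0],
  [[0,0,0],0],
], gripper=1, grip_force=25)

```text
time_s: 7.58
tcp_pos: [0.5699, 0.249, 0.0706]
eef_rot: [-180.0, 0.0, -85.2]
contact_force: [2.9, 2.8, -1.2]
gripper_width: 0.0281
```

Run:
```python
from h import *
s,c=snap("wrist","w6"); print(s["time_s"],s["gripper_width"],s["contact_force"],s["moment"],toS(s["tcp_pos"]),s["eef_rot"])
cv2.imwrite("pics/w6c.png",cv2.resize(c["img"][200:300,240:400,::-1],None,fx=5,fy=5,interpolation=cv2.INTER_CUBIC))
```

```text
7.575 0.028070240775051016 [ 2.92877457  2.7925909  -1.24830285] [ 0.95408199 -1.23594744 -0.04052287] [0.09049534 0.20035934 0.07064274] [-1.79984716e+02  1.33811378e-02 -8.52486870e+01]
```

View pics/w6c.png

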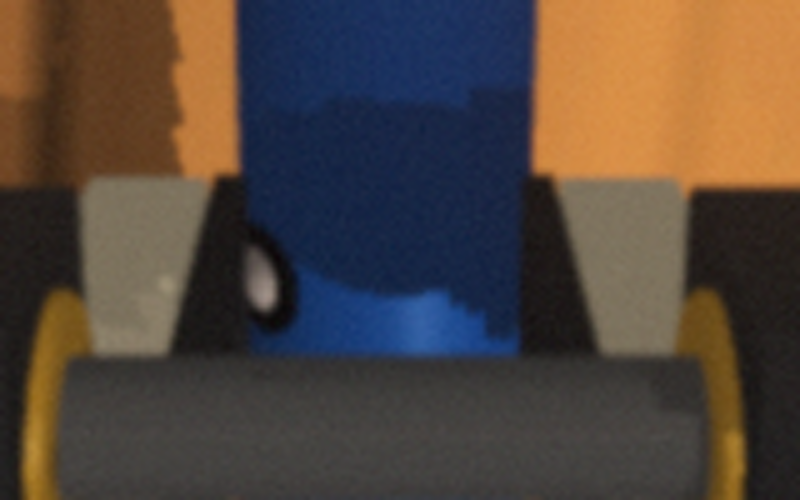

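Request:
step_arm([
  [[0,0,0],0],
  [[0,0.4,-0.9],0],
  [[0,0,0],0],
], gripper=0.6)

```text
time_s: 8.0
tcp_pos: [0.5696, 0.2488, 0.0717]
eef_rot: [-180.0, 0.0, -85.3]
contact_force: [5.3, 1.9, -0.5]
gripper_width: 0.0352
```

Request:
step_arm([
  [[0,0,0],0],
  [[0,0,0],0],
  [[0,0,0],0],
  [[0,0,0],0],
], gripper=1, grip_force=35)

```text
time_s: 8.5
tcp_pos: [0.5699, 0.2488, 0.0713]
eef_rot: [-180.0, 0.0, -85.3]
contact_force: [6.8, 1.6, -5.0]
gripper_width: 0.0271
```

Request:
step_arm([
  [[-1,0,0],0],
  [[-1,0,0],0],
  [[-1,0,0],0],
])

```text
time_s: 8.88
tcp_pos: [0.5697, 0.2492, 0.0712]
eef_rot: [180.0, -0.2, -85.3]
contact_force: [12.7, -9.7, -3.8]
gripper_width: 0.0277
```

Run:
```python
from h import *
s,c=snap("wrist","w7"); print(s["time_s"],s["gripper_width"],s["contact_force"],s["moment"],toS(s["tcp_pos"]),s["eef_rot"])
cv2.imwrite("pics/w7c.png",cv2.resize(c["img"][100:300,220:420,::-1],None,fx=3,fy=3,interpolation=cv2.INTER_CUBIC))
```

```text
8.875 0.02766092816295594 [12.66161596 -9.68464817 -3.76478416] [-3.46786909 -4.45532643 -0.08339572] [0.09033988 0.20062444 0.07122529] [179.97522356  -0.19642122 -85.27603464]
```

View pics/w7c.png

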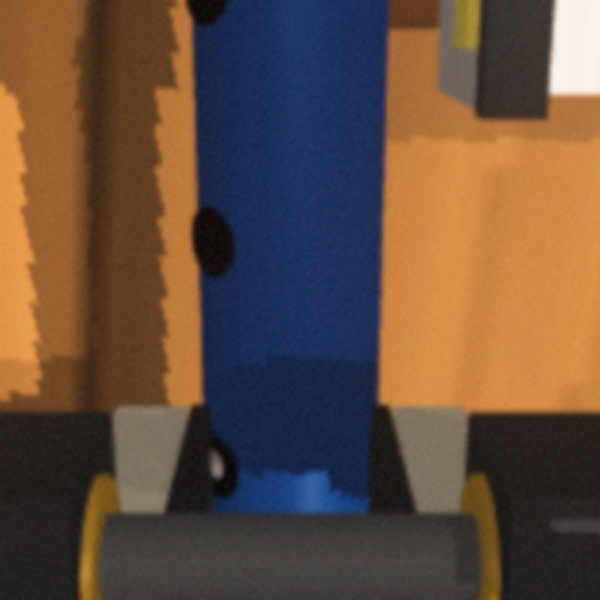

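Request:
step_arm([
  [[-1,0,0],0],
  [[-1,0,0],0],
  [[0,0,0],0],
  [[0,0,0],0],
], grip_force=45)

```text
time_s: 9.43
tcp_pos: [0.5695, 0.2512, 0.0713]
eef_rot: [180.0, -0.2, -85.3]
contact_force: [11.5, -7.7, -3.1]
gripper_width: 0.0271
```

Request:
step_arm([
  [[-1,0,0],0],
  [[-1,0,0],0],
  [[0,0,0],0],
])

```text
time_s: 9.8
tcp_pos: [0.5694, 0.2523, 0.0713]
eef_rot: [180.0, -0.3, -85.3]
contact_force: [12.2, -11.0, -2.7]
gripper_width: 0.0271
```

Run:
```python
from h import *
s,c=snap("wrist","w8"); print(s["time_s"],s["gripper_width"],s["contact_force"],s["moment"],toS(s["tcp_pos"]),s["eef_rot"])
cv2.imwrite("pics/w8c.png",cv2.resize(c["img"][100:300,220:420,::-1],None,fx=3,fy=3,interpolation=cv2.INTER_CUBIC))
```

```text
9.8 0.027055788370561166 [ 12.17288504 -11.03232682  -2.66900168] [-3.79673811 -4.39401759  0.02678473] [0.09026264 0.20373995 0.07126776] [179.9525779   -0.25457177 -85.288535  ]
```

View pics/w8c.png

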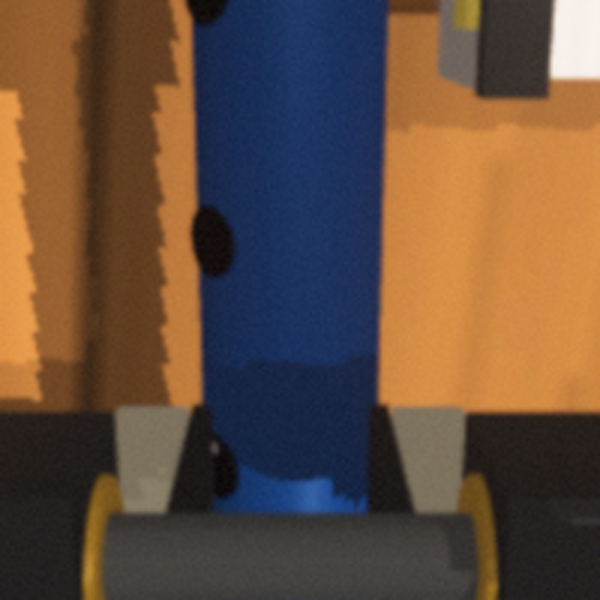

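Request:
step_arm([
  [[-2,0,0],0],
  [[-2,0,0],0],
  [[-2,0,0],0],
  [[-3,0,0],0],
  [[-3,0,0],0],
  [[-3,0,0],0],
  [[0,0,0],0],
])

```text
time_s: 10.72
tcp_pos: [0.568, 0.2691, 0.0713]
eef_rot: [180.0, -0.1, -85.3]
contact_force: [8.1, -3.3, -2.9]
gripper_width: 0.0265
```

Run:
```python
from h import *
s,c=snap("wrist","w9"); print(s["time_s"],s["gripper_width"],s["contact_force"],s["moment"],toS(s["tcp_pos"]),s["eef_rot"])
cv2.imwrite("pics/w9c.png",cv2.resize(c["img"][100:300,220:420,::-1],None,fx=3,fy=3,interpolation=cv2.INTER_CUBIC))
```

```text
10.725 0.02648401078722723 [ 8.0613685  -3.29134971 -2.88584298] [-1.0422251  -3.16367833 -0.01769077] [0.09025994 0.22055237 0.07129279] [ 1.79986752e+02 -1.14465795e-01 -8.52809602e+01]
```

View pics/w9c.png

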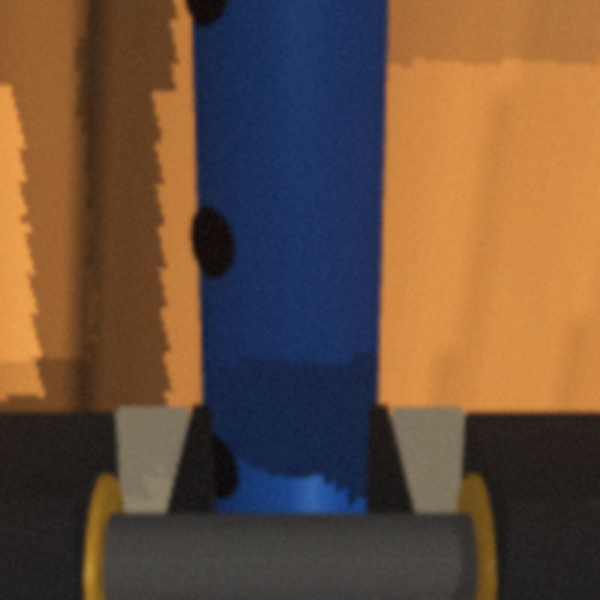

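Request:
step_arm([
  [[-3,0,0],0],
  [[-3,0,0],0],
  [[-3,0,0],0],
  [[-3,0,0],0],
  [[-2,0,0],0],
  [[-2,0,0],0],
  [[-1,0,0],0],
  [[0,0,0],0],
  [[-1,0,0],0],
  [[0,0,0],0],
])

```text
time_s: 12.02
tcp_pos: [0.5665, 0.2877, 0.0713]
eef_rot: [-180.0, -0.1, -85.3]
contact_force: [7.1, -0.8, -3.7]
gripper_width: 0.0268
```

Run:
```python
from h import *
s,c=snap("wrist","w10"); print(s["time_s"],s["gripper_width"],s["contact_force"],s["moment"],toS(s["tcp_pos"]),s["eef_rot"])
cv2.imwrite("pics/w10c.png",cv2.resize(c["img"][100:300,220:420,::-1],None,fx=3,fy=3,interpolation=cv2.INTER_CUBIC))
```

```text
12.025 0.026827843688695337 [ 7.07861912 -0.79693729 -3.70678597] [-0.3059981  -2.86537527  0.00854374] [0.09027786 0.23928341 0.07131465] [-1.79995447e+02 -6.30135417e-02 -8.52663416e+01]
```

View pics/w10c.png

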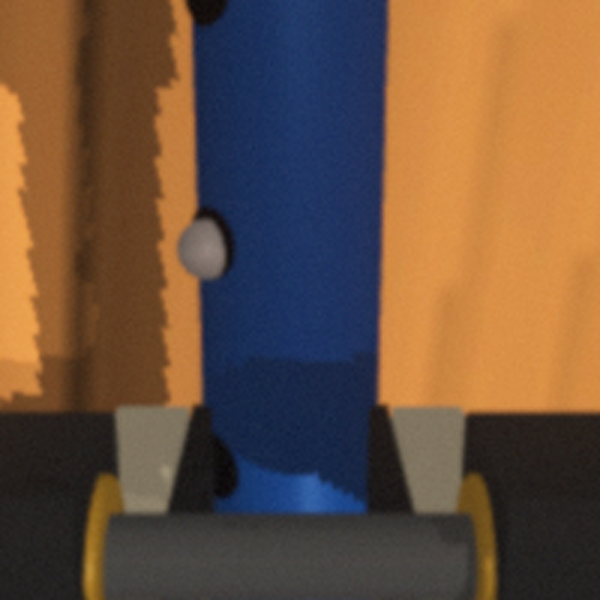

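Request:
step_arm([
  [[-1,0,0],0],
  [[0,0,0],0],
  [[0,0,0],0],
])

```text
time_s: 12.45
tcp_pos: [0.5663, 0.2886, 0.0713]
eef_rot: [180.0, -0.1, -85.3]
contact_force: [9.0, -2.1, -3.5]
gripper_width: 0.0269
```

Request:
step_arm([
  [[0,0,0],0],
  [[0,0,0],0],
  [[0,0,0],0],
  [[0,0,0],0],
  [[0,0,-30],0],
  [[0,0,-50],0],
  [[0,0,-40],0],
], gripper=0.2)

```text
time_s: 13.32
tcp_pos: [0.5659, 0.2896, 0.1936]
eef_rot: [-180.0, 0.0, -85.2]
contact_force: [1.0, 0.5, 0.9]
gripper_width: 0.07
```

Run:
```python
from h import *
s,c=snap("wrist","w11"); print(s["time_s"],s["gripper_width"],s["contact_force"],toS(s["tcp_pos"]),s["eef_rot"])
cv2.imwrite("pics/w11c.png",cv2.resize(c["img"][60:260,260:380,::-1],None,fx=4,fy=3,interpolation=cv2.INTER_CUBIC))
s,c=snap("scene","s11")
cv2.imwrite("pics/s11c.png",cv2.resize(c["img"][130:230,310:560,::-1],None,fx=3.2,fy=3.2,interpolation=cv2.INTER_CUBIC))
snap("top","t11")
```

```text
13.325 0.06999118997277978 [0.97081008 0.50672893 0.88204329] [0.08992635 0.24122471 0.19357558] [-1.79968542e+02  1.28619079e-02 -8.52346940e+01]
```

View pics/w11c.png

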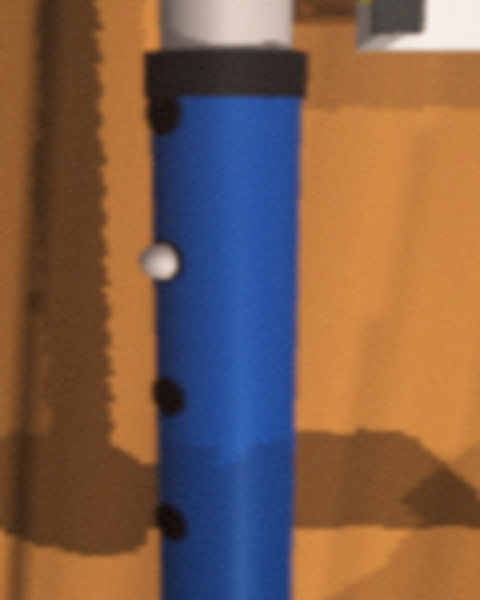

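View pics/s11c.png

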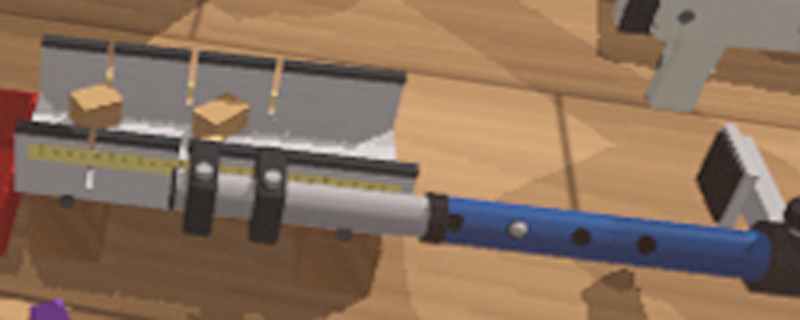

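Run:
```python
from h import *
for n in("top0","scene0","t11"):
    c=load(f"pics/{n}.npz"); W=cloud(c)
    for nm,lo,hi in(("grip",.098,.110),("stock",.066,.077)):
        m=(abs(W[...,2]-(lo+hi)/2)<(hi-lo)/2)&(abs(W[...,0]-.39)<.08)&(abs(W[...,1]+.38)<.05)
        p=W[m][:,:2].astype(np.float32)
        if len(p)<8: print(n,nm,len(p));continue
        print(n,nm,len(p),cv2.minAreaRect(p*1000),W[m][:,2].mean(), np.mean(p,0))
```

```text
top0 grip 466 ((399.4307556152344, -378.9376220703125), (25.704906463623047, 76.33415985107422), 86.64383697509766) 0.1032236919670232 [ 0.3992893  -0.37869126]
top0 stock 260 ((399.19024658203125, -379.1595764160156), (36.4905891418457, 91.58712005615234), 86.44327545166016) 0.07129779366345383 [ 0.3995174 -0.3704094]
scene0 grip 123 ((398.24560546875, -378.1376953125), (25.007953643798828, 75.74385070800781), 84.15556335449219) 0.10131065400597344 [ 0.40182722 -0.37708706]
scene0 stock 116 ((400.39349365234375, -378.0718688964844), (36.06217575073242, 88.4505844116211), 87.28820037841797) 0.07011259058994283 [ 0.41188562 -0.3699711 ]
t11 grip 465 ((399.21942138671875, -379.26409912109375), (25.653703689575195, 76.2940673828125), 86.20619201660156) 0.10326803062635366 [ 0.39896265 -0.37877798]
t11 stock 256 ((399.212890625, -378.3598327636719), (35.846492767333984, 91.07241821289062), 87.88567352294922) 0.07134254708387917 [ 0.39884958 -0.37043244]
```

Request:
step_arm([
  [[0,0,0],9.85],
  [[0,0,0],9.85],
  [[0,0,0],9.85],
  [[0,0,0],9.85],
  [[0,0,0],9.85],
  [[0,0,0],9.8],
  [[0,0,0],9.8],
  [[0,0,0],9.8],
  [[0,0,0],9.8],
  [[0,0,0],9.8],
])

```text
time_s: 14.72
tcp_pos: [0.5652, 0.2892, 0.1903]
eef_rot: [-179.9, -0.1, 176.2]
contact_force: [0.3, -0.5, 0.3]
gripper_width: 0.0702
```

Request:
step_arm([
  [[5.7,-30,0],0],
  [[9.6,-52,0],0],
  [[9.6,-52,0],0],
  [[9.6,-52,0],0],
  [[9.6,-52,0],0],
  [[9.6,-52,0],0],
  [[9.6,-52,0],0],
  [[9.6,-52,0],0],
  [[9.6,-52,0],0],
  [[9.6,-52,0],0],
  [[9.6,-52,0],0],
  [[9.6,-52,0],0],
  [[9.6,-52,0],0],
  [[4.8,-23,0],0],
  [[0,0,0],0],
  [[0,0,0],0],
])

```text
time_s: 16.73
tcp_pos: [0.3987, -0.3779, 0.1909]
eef_rot: [180.0, -0.1, 176.5]
contact_force: [0.4, -0.2, 0.8]
gripper_width: 0.07
```

Run:
```python
from h import *
s,c=snap("wrist","w12"); print(s["time_s"],s["joints"],s["tcp_pos"],s["eef_rot"])
W=cloud(c)
for lo,hi in((.096,.110),(.066,.077)):
    m=(abs(W[...,2]-(lo+hi)/2)<(hi-lo)/2)&(abs(W[...,0]-.39)<.08)&(abs(W[...,1]+.38)<.05)
    if m.sum()>5:print(m.sum(),cv2.minAreaRect((W[m][:,:2]*1000).astype(np.float32)),W[m][:,2].mean())
```

```text
16.725 [-2.30417140e+01  9.02875154e+00 -1.57297607e+01 -2.24752590e-02
 -6.53221622e+01 -7.04647581e+01] [ 0.39870602 -0.37785375  0.19088391] [ 1.79953788e+02 -6.92074225e-02  1.76484158e+02]
2384 ((395.69891357421875, -378.9765625), (25.74873924255371, 75.67678833007812), 87.12242889404297) 0.10226073567648562
947 ((395.87139892578125, -378.858642578125), (35.727413177490234, 90.87060546875), 87.30529022216797) 0.07018525386264986
```

View pics/w12.png

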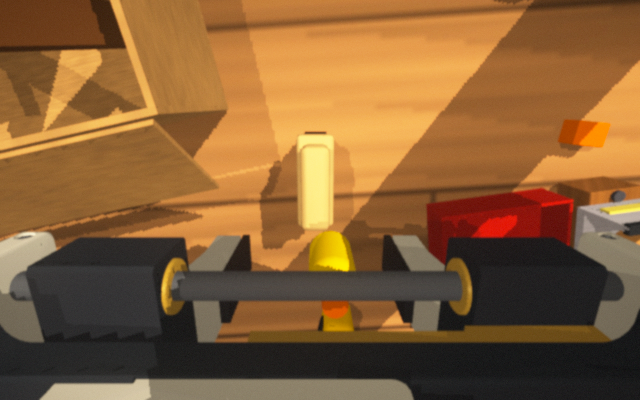

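Request:
step_arm([
  [[0,-1,30],0],
  [[0,0,45],0],
  [[0,0,40],0],
  [[0,0,22],0],
  [[0,0,9],0],
  [[0,0,0],0],
  [[0,0,0],0],
])

```text
time_s: 17.65
tcp_pos: [0.3999, -0.3797, 0.0468]
eef_rot: [-180.0, 0.1, 176.5]
contact_force: [-0.1, -0.5, -0.9]
gripper_width: 0.07
```

Request:
step_arm([
  [[0,0,0],0],
  [[0,0,0],0],
  [[0,0,0],0],
  [[0,0,0],0],
  [[0,0,0],0],
  [[0,0,0],0],
], gripper=1, grip_force=40)

```text
time_s: 18.4
tcp_pos: [0.399, -0.3795, 0.0456]
eef_rot: [180.0, -0.0, 176.5]
contact_force: [-0.6, 1.0, 0.7]
gripper_width: 0.0257
```

Run:
```python
from h import *
s,c=snap("wrist","w13"); print(s["time_s"],s["gripper_width"],s["contact_force"],s["tcp_pos"],s["eef_rot"])
snap("scene","s13")
```

```text
18.4 0.025673663978851662 [-0.58481362  0.98791828  0.68253659] [ 0.39903191 -0.37948856  0.04563699] [ 1.79999597e+02 -4.06265793e-03  1.76498704e+02]
```

View pics/w13.png

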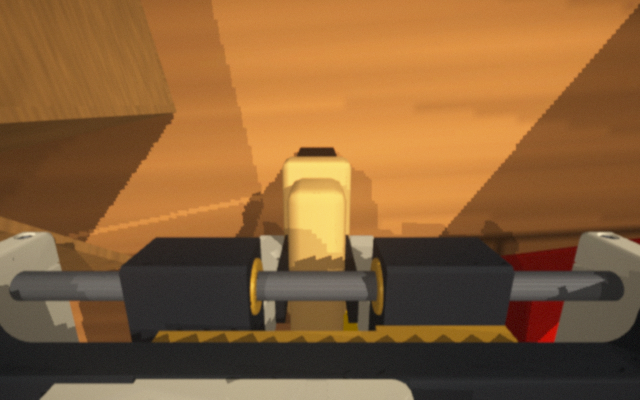

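View pics/s13.png

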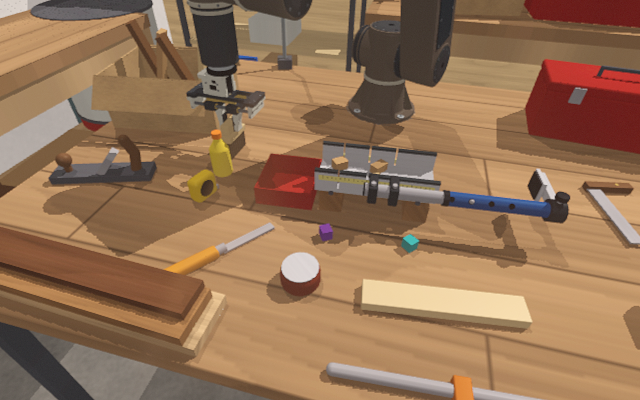

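Request:
step_arm([
  [[0,0,-20],0],
  [[0,0,-45],0],
  [[0,0,-50],-4.25],
  [[0,0,-35],-4],
  [[0,0,-10],0],
  [[-6,20,0],0],
  [[-13.5,50,0],0],
  [[-13.5,50,0],0],
  [[-13.5,50,0],0],
  [[-13.5,50,0],0],
  [[-13.5,50,0],0],
  [[-13.5,50,0],0],
  [[-13.5,50,0],0],
  [[-13.5,50,0],0],
  [[-13.5,50,0],0],
  [[-4.4,16.8,0],0],
  [[0,0,0],0],
  [[0,0,0],0],
])

```text
time_s: 20.75
tcp_pos: [0.4896, 0.1156, 0.205]
eef_rot: [-180.0, -0.1, -175.3]
contact_force: [-0.0, -0.5, -1.3]
gripper_width: 0.026
```

Run:
```python
from h import *
s,c=snap("wrist","w14"); print(s["time_s"],s["gripper_width"],s["contact_force"],s["tcp_pos"],toS(s["tcp_pos"]),s["eef_rot"])
s,c=snap("top","t14"); W=toS(cloud(c))
m=(W[...,2]>.066)&(W[...,2]<.095)&(abs(W[...,0])<.05)&(abs(W[...,1])<.14)
n,l,st,ce=cv2.connectedComponentsWithStats(m.astype(np.uint8))
for i in range(1,n):
    if st[i,4]>30: q=W[l==i]; print(st[i,4],np.round(ce[i]),q.min(0),q.max(0))
s,c=snap("scene","s14"); cv2.imwrite("pics/s14c.png",cv2.resize(c["img"][60:240,250:570,::-1],None,fx=2.5,fy=2.5))
```

```text
20.75 0.026001392648472083 [-0.01095815 -0.48876152 -1.29405457] [0.48957533 0.11563203 0.20496911] [-0.00058768  0.07413531  0.20496911] [-1.79963059e+02 -8.12772023e-02 -1.75303244e+02]
169 [322. 231.] [ 0.01052227 -0.11717411  0.06641449] [ 0.04503579 -0.08059251  0.08723438]
79 [281. 235.] [ 0.01569758 -0.018119    0.06776799] [ 0.04239944 -0.00323784  0.09047453]
201 [322. 255.] [-0.04410838 -0.11216308  0.06668494] [-0.00489039 -0.07126878  0.089674  ]
176 [277. 264.] [-0.04998207 -0.01576432  0.06762621] [-0.01285596  0.02427077  0.08719835]
```

View pics/s14c.png

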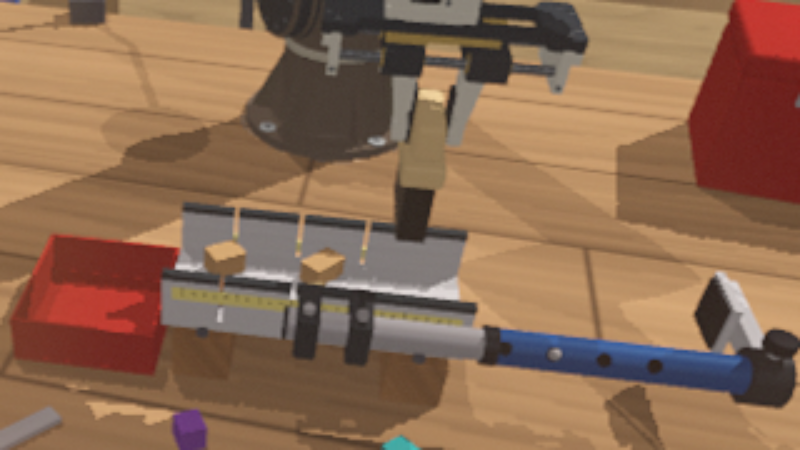

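View pics/t14.png

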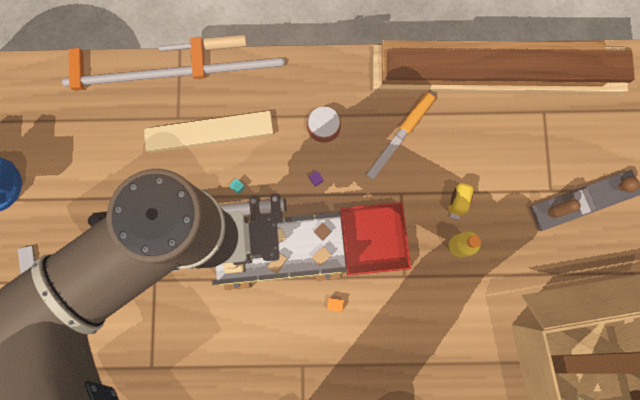

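View pics/w14.png

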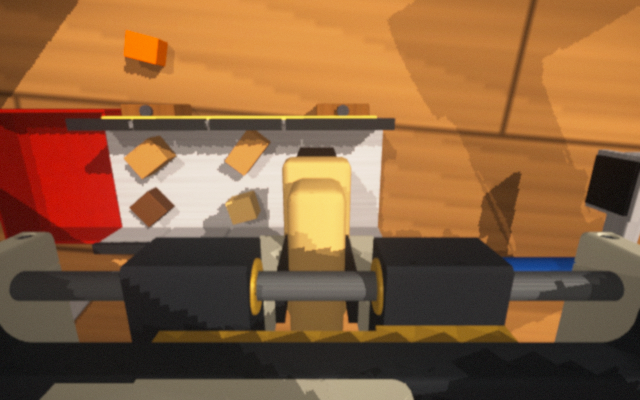

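Request:
step_arm([
  [[0,0,25],0],
  [[0,0,35],0],
  [[0,0,25],0],
  [[0,0,10],0],
  [[0,0,3],0],
  [[0,0,0],0],
  [[0,0,0],0],
])

```text
time_s: 21.78
tcp_pos: [0.4908, 0.1168, 0.1086]
eef_rot: [180.0, 0.1, -175.2]
contact_force: [0.1, 0.5, -2.3]
gripper_width: 0.0257
```

Run:
```python
from h import *
s,c=snap("wrist","w15"); print(s["time_s"],s["gripper_width"],s["contact_force"],toS(s["tcp_pos"]),s["eef_rot"])
W=toS(cloud(c)); m=(abs(W[...,2]-.167)<.01)&(abs(W[...,0])<.06); print("grip top",m.sum(),W[m].min(0) if m.any() else 0,W[m].max(0) if m.any() else 0)
s,c=snap("scene","s15"); cv2.imwrite("pics/s15c.png",cv2.resize(c["img"][60:240,250:570,::-1],None,fx=2.5,fy=2.5))
```

```text
21.775 0.025655429233067597 [ 0.10544026  0.54313614 -2.2500633 ] [0.00069888 0.07523727 0.10857362] [ 1.79961185e+02  8.38345924e-02 -1.75248662e+02]
grip top 7443 [-0.04068887  0.04976749  0.15700745] [0.03174333 0.10110004 0.17699936]
```

View pics/s15c.png

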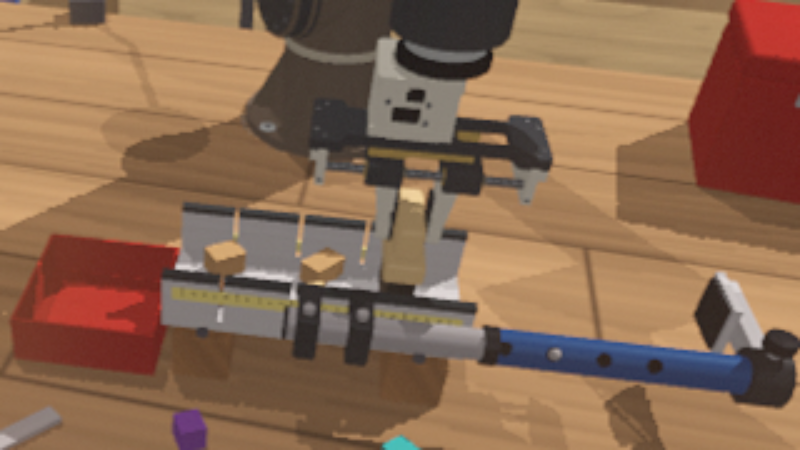

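View pics/w15.png

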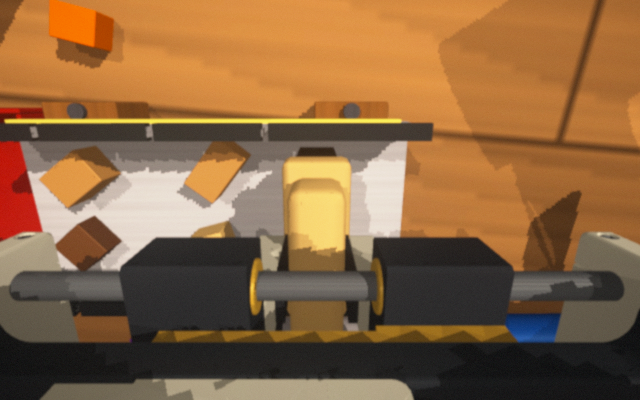

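Request:
step_arm([
  [[0,0,1.3],0],
  [[0,-8,0],0],
  [[0,-14,0],0],
  [[0,-14,0],0],
  [[0,-14,0],0],
  [[0,-14,0],0],
  [[0,-14,0],0],
  [[0,-14,0],0],
  [[0,-14,0],0],
  [[0,-14,0],0],
  [[0,0,0],0],
])

```text
time_s: 23.25
tcp_pos: [0.5001, -0.0041, 0.1063]
eef_rot: [-180.0, -0.0, -175.3]
contact_force: [0.1, 0.2, -2.3]
gripper_width: 0.026
```

Run:
```python
from h import *
s,c=snap("wrist","w16"); print(s["time_s"],s["gripper_width"],s["contact_force"],toS(s["tcp_pos"]),s["eef_rot"])
snap("top","t16")
```

```text
23.25 0.026014505786283646 [ 0.11530199  0.23158385 -2.34946697] [-2.05714373e-05 -4.60308560e-02  1.06295267e-01] [-1.79992090e+02 -1.51093066e-02 -1.75323950e+02]
```

View pics/w16.png

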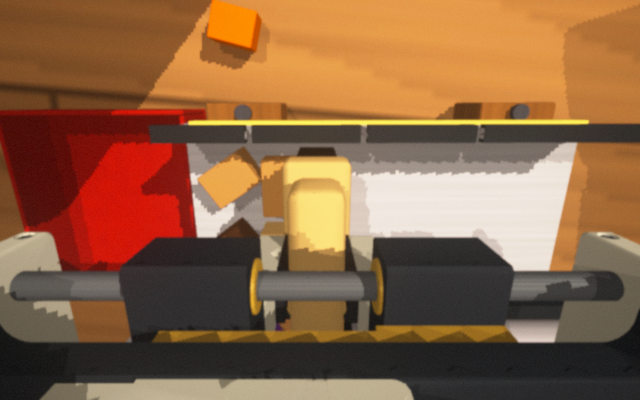

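Request:
step_arm([
  [[0,-8,0],0],
  [[0,-12,0],0],
  [[0,-12,0],0],
  [[0,-12,0],0],
  [[0,-12,0],0],
  [[0,-12,0],0],
  [[0,-12,0],0],
  [[0,-12,0],0],
  [[0,-10,0],0],
  [[0,0,0],0],
])

```text
time_s: 24.6
tcp_pos: [0.5085, -0.1054, 0.1063]
eef_rot: [-180.0, -0.0, -175.3]
contact_force: [0.7, 0.3, -2.2]
gripper_width: 0.0255
```

Run:
```python
from h import *
s,c=snap("wrist","w17"); print(s["time_s"],s["gripper_width"],s["contact_force"],toS(s["tcp_pos"]),s["eef_rot"])
snap("top","t17")
s,c=snap("scene","s17"); cv2.imwrite("pics/s17c.png",cv2.resize(c["img"][60:240,230:480,::-1],None,fx=3,fy=3))
```

```text
24.6 0.02552197219900983 [ 0.72266828  0.3018985  -2.15250248] [ 6.00265437e-06 -1.47665586e-01  1.06275108e-01] [-1.79997093e+02 -1.08359621e-02 -1.75310427e+02]
```

View pics/w17.png

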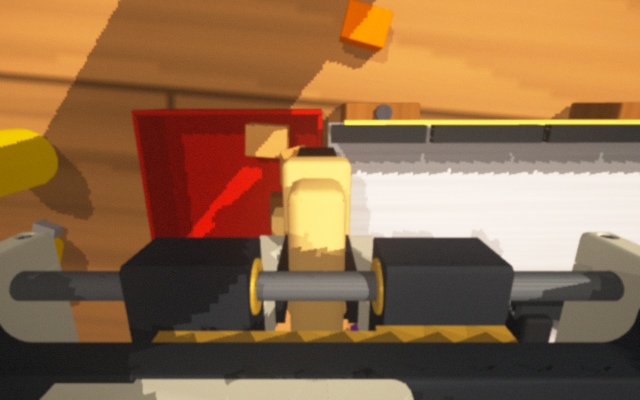

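View pics/s17c.png

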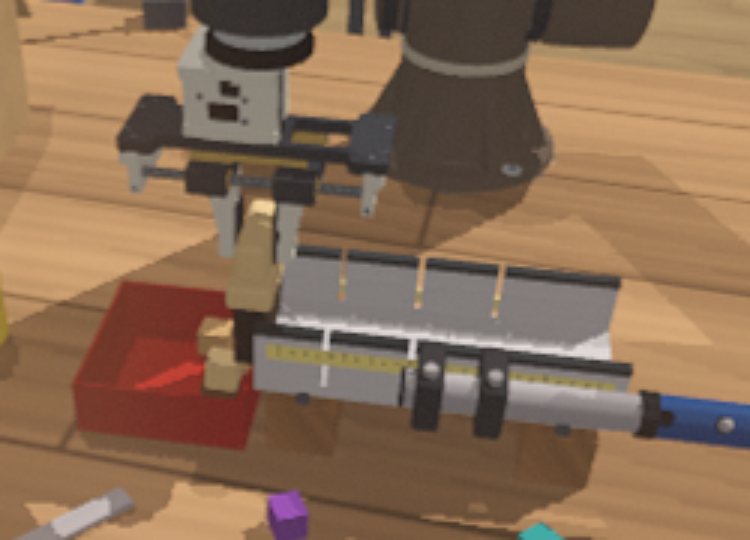

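View pics/t17.png

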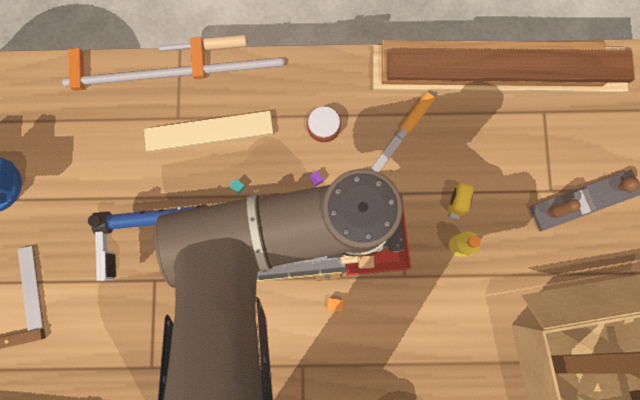

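Request:
step_arm([
  [[0,-6,0],0],
  [[0,-6,0],0],
  [[0,-4,0],0],
  [[0,0,0],0],
  [[0,0,0],0],
])

```text
time_s: 25.38
tcp_pos: [0.5099, -0.1206, 0.1063]
eef_rot: [180.0, -0.0, -175.3]
contact_force: [0.3, 0.6, -1.3]
gripper_width: 0.026
```

Run:
```python
from h import *
s,c=snap("wrist","w18"); print(s["time_s"],s["gripper_width"],s["contact_force"],toS(s["tcp_pos"]),s["eef_rot"])
s,c=snap("scene","s18"); cv2.imwrite("pics/s18c.png",cv2.resize(c["img"][60:240,230:480,::-1],None,fx=3,fy=3))
```

```text
25.375 0.025997389371566152 [ 0.34634462  0.58000013 -1.28477937] [ 5.49760871e-05 -1.63001859e-01  1.06341946e-01] [ 1.79997775e+02 -3.42538378e-03 -1.75260740e+02]
```

View pics/w18.png

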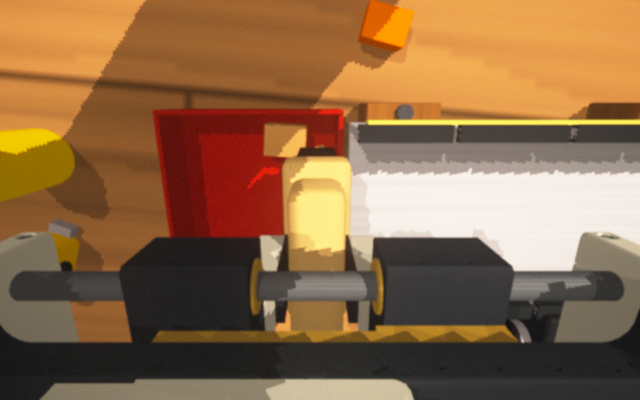

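View pics/s18c.png

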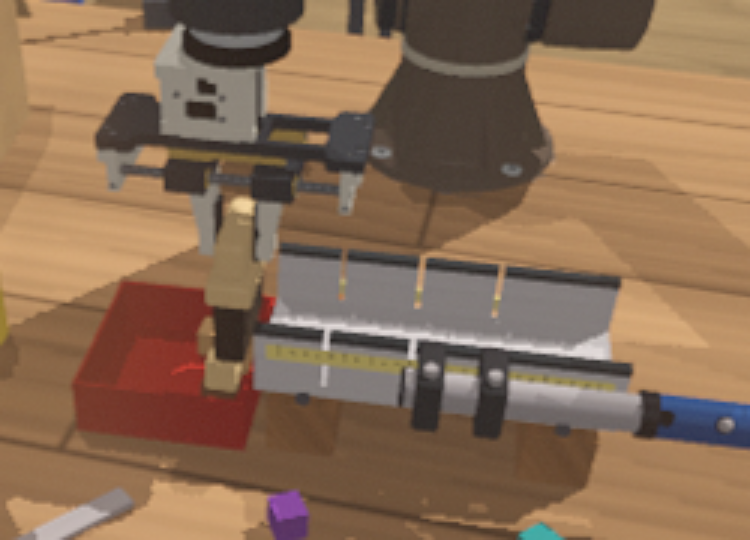

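Request:
step_arm([
  [[0,0,-25],0],
  [[0,0,-40],0],
  [[0,0,-30],0],
  [[0,-30,0],0],
  [[0,-50,0],0],
  [[0,-50,0],0],
  [[0,-30,0],0],
  [[0,0,0],0],
])

```text
time_s: 26.48
tcp_pos: [0.5228, -0.2817, 0.2006]
eef_rot: [180.0, -0.1, -175.4]
contact_force: [0.0, 0.1, -2.7]
gripper_width: 0.0261
```

Run:
```python
from h import *
s,c=snap("wrist","w19"); print(s["time_s"],s["gripper_width"],s["contact_force"],s["tcp_pos"],toS(s["tcp_pos"]),s["eef_rot"])
s,c=snap("top","t19"); cv2.imwrite("pics/t19c.png",cv2.resize(c["img"][150:330,200:440,::-1],None,fx=3,fy=3))
W=toS(cloud(c)); m=(abs(W[...,0])<.07)&(W[...,1]<-.14)&(W[...,1]>-.28); print("max z in tray",np.nanpercentile(W[m][:,2],[50,90,99]))
s,c=snap("scene","s19"); cv2.imwrite("pics/s19c.png",cv2.resize(c["img"][60:240,230:480,::-1],None,fx=3,fy=3))
```

```text
26.475 0.02605889951795873 [ 0.0094088   0.09036819 -2.74961134] [ 0.52281444 -0.28172684  0.20063975] [-0.0003673  -0.3246113   0.20063975] [ 1.79988988e+02 -6.32489908e-02 -1.75399322e+02]
max z in tray [0.65202698 0.66746865 0.69284662]
```

View pics/t19c.png

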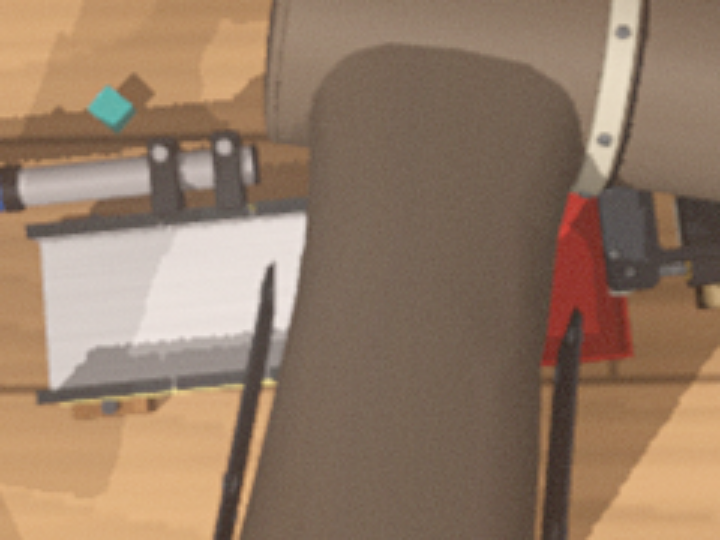

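View pics/s19c.png

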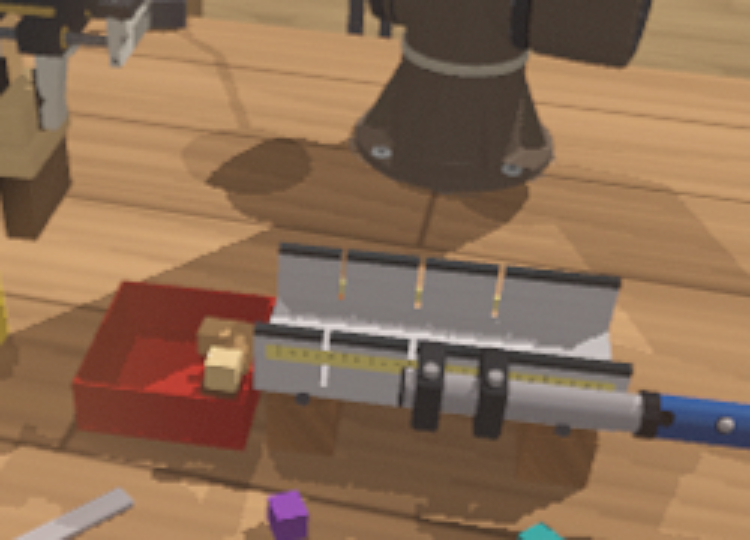

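View pics/w19.png

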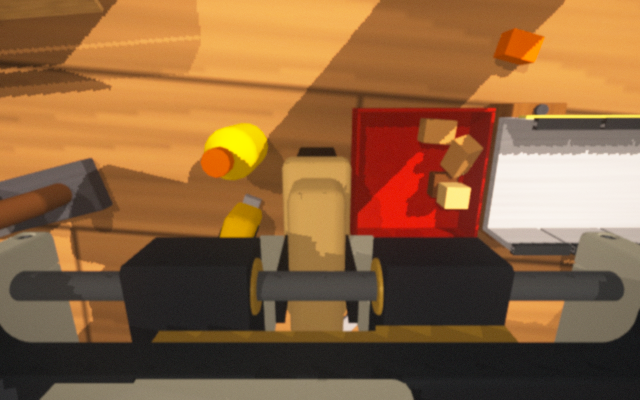

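Request:
step_arm([
  [[25,-15,0],0],
  [[45,-27,0],0],
  [[40,-23,0],0],
  [[20.8,-12.5,0],0],
  [[0,0,20],0],
  [[0,0,45],0],
  [[0,0,45],0],
  [[0,0,30],0],
  [[0,0,10],0],
  [[0,0,0],0],
  [[0,0,0],0],
])

```text
time_s: 28.0
tcp_pos: [0.4004, -0.3684, 0.0529]
eef_rot: [-179.9, 0.1, -175.2]
contact_force: [0.2, -0.3, -1.9]
gripper_width: 0.0256
```

Run:
```python
from h import *
s,c=snap("wrist","w20"); print(s["time_s"],s["gripper_width"],s["contact_force"],s["tcp_pos"],s["eef_rot"])
s,c=snap("scene","s20"); cv2.imwrite("pics/s20c.png",cv2.resize(c["img"][60:240,150:400,::-1],None,fx=3,fy=3))
```

```text
28.0 0.025591940261693993 [ 0.21576173 -0.26935357 -1.85666403] [ 0.40040446 -0.36844539  0.05288442] [-1.79919655e+02  1.20277447e-01 -1.75207950e+02]
```

View pics/s20c.png

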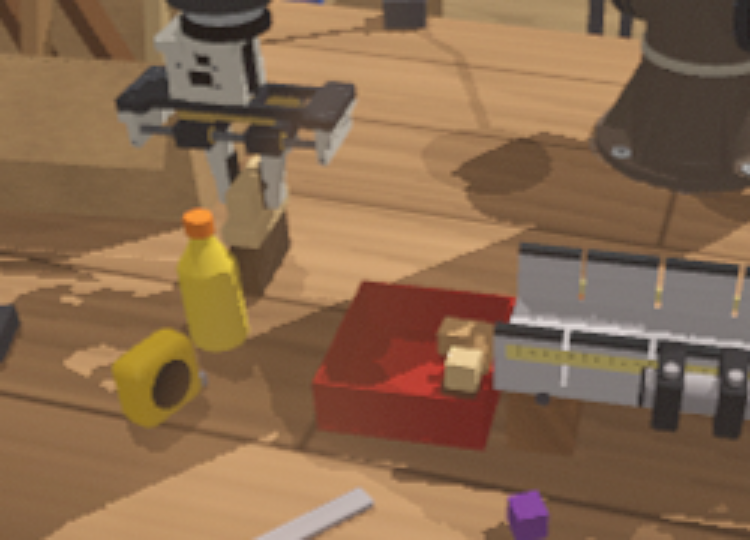

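Request:
step_arm([
  [[0,0,2.5],0],
  [[0,0,2],0],
  [[0,0,0],0],
  [[0,0,0],0],
])

```text
time_s: 28.6
tcp_pos: [0.3992, -0.3682, 0.0468]
eef_rot: [-180.0, -0.0, -175.3]
contact_force: [0.0, 0.6, -1.5]
gripper_width: 0.0254
```

Request:
step_arm([
  [[0,0,0.8],0],
  [[0,0,0],0],
  [[0,0,0],0],
])

```text
time_s: 28.98
tcp_pos: [0.3992, -0.3681, 0.046]
eef_rot: [-180.0, -0.0, -175.2]
contact_force: [0.2, -0.6, -1.9]
gripper_width: 0.0255
```

Request:
step_arm([
  [[0,0,0.3],0],
  [[0,0,0],0],
])

```text
time_s: 29.22
tcp_pos: [0.3992, -0.3681, 0.0457]
eef_rot: [180.0, -0.0, -175.3]
contact_force: [1.1, 0.4, -1.1]
gripper_width: 0.0255
```

Request:
step_arm([
  [[0,0,0],0],
  [[0,0,0],0],
  [[0,0,0],0],
  [[0,0,0],0],
  [[0,0,0],0],
  [[0,0,-20],0],
  [[0,0,-45],0],
  [[0,0,-50],0],
  [[0,0,-50],0],
], gripper=0.25)

```text
time_s: 30.35
tcp_pos: [0.3989, -0.368, 0.2124]
eef_rot: [-180.0, -0.0, -175.2]
contact_force: [0.5, -0.6, -0.3]
gripper_width: 0.0655
```

Request:
step_arm([
  [[15,-20,0],0],
  [[15,-40,0],0],
  [[0,-40,0],0],
  [[0,0,0],0],
])

```text
time_s: 30.85
tcp_pos: [0.3771, -0.4722, 0.2098]
eef_rot: [180.0, -0.1, -175.4]
contact_force: [0.2, 0.2, -0.7]
gripper_width: 0.0657
```

Run:
```python
from h import *
s,c=snap("top","t21"); print(s["time_s"],s["contact_force"],s["tcp_pos"])
cv2.imwrite("pics/t21c.png",cv2.resize(c["img"][170:330,80:500,::-1],None,fx=1.9,fy=1.9,interpolation=cv2.INTER_CUBIC))
W=toS(cloud(c)); m=(abs(W[...,0])<.066)&(W[...,1]<-.152)&(W[...,1]>-.27)&(W[...,2]<.2); print("z in tray",m.sum(),np.percentile(W[m][:,2],[50,90,99.5]))
s,c=snap("scene","s21"); snap("wrist","w21")
```

```text
30.85 [ 0.15450047  0.20154618 -0.70456648] [ 0.37714894 -0.47218392  0.20984096]
z in tray 2914 [0.00497126 0.03407292 0.05255333]
```

View pics/t21c.png

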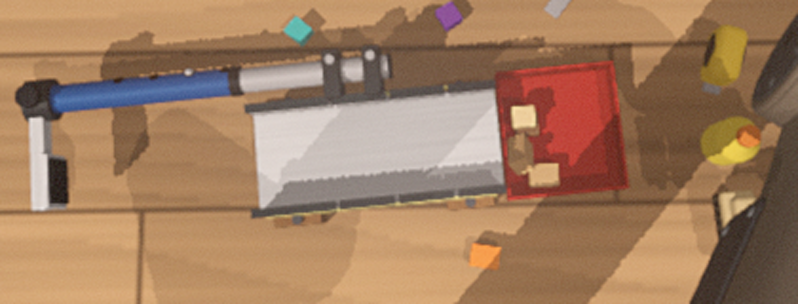

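View pics/s21.png

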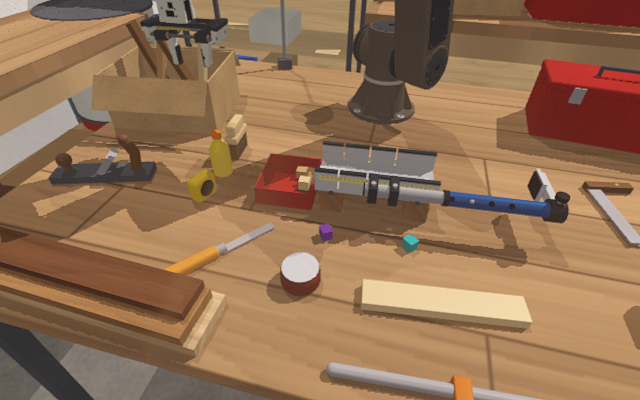

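View pics/w21.png

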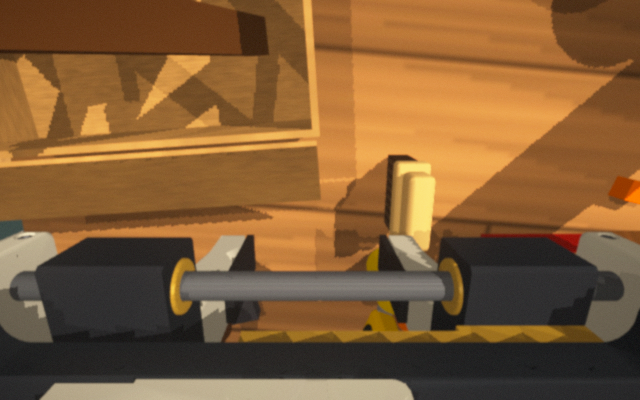

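Run:
```python
from h import *
a=load("pics/t21.npz"); b=load("pics/s21.npz"); d=load("pics/w19.npz")
i1=cv2.resize(a["img"][195:285,335:420],(400,424),interpolation=cv2.INTER_CUBIC); i2=cv2.resize(b["img"][145:220,250:335],(400,353),interpolation=cv2.INTER_CUBIC)
i2=cv2.copyMakeBorder(i2,0,71,0,0,cv2.BORDER_CONSTANT)
cv2.imwrite("pics/tray21.png",np.hstack([i1,i2])[:,:,::-1])
i3=cv2.resize(d["img"][100:240,345:500],None,fx=4,fy=4,interpolation=cv2.INTER_CUBIC); cv2.imwrite("pics/tray19.png",i3[:,:,::-1])
# brush + tray pose + bystanders change
W=cloud(a);W0=cloud(load("pics/top0.npz"))
m=(abs(W[...,2]-.104)<.006)&(abs(W[...,0]-.39)<.08)&(abs(W[...,1]+.37)<.05); print("brush top",m.sum(),W[m][:,2].mean() if m.any() else 0)
c=b;Wb=cloud(c); m=(abs(Wb[...,2]-.103)<.007)&(abs(Wb[...,0]-.39)<.08)&(abs(Wb[...,1]+.37)<.05); print(m.sum(),Wb[m][:,2].mean(), cv2.minAreaRect((Wb[m][:,:2]*1000).astype(np.float32)))
for im,w in((load("pics/top0.npz"),W0),(a,W)):
    g=im["img"].astype(int); red=(g[...,0]>80)&(g[...,1]<50)&(g[...,2]<60); L=toS(w); r_=red&(L[...,2]>.045)&(abs(L[...,0])<.1)&(L[...,1]<-.13)&(L[...,1]>-.32)
    print("rim",np.percentile(L[r_],[1,99],axis=0)[:,:2].round(4).tolist())
```

```text
brush top 61 0.10240914112606891
141 0.10065937778101908 ((401.4090270996094, -367.0518798828125), (73.96305084228516, 24.682903289794922), 5.8329243659973145)
rim [[-0.0694, -0.2817], [0.0745, -0.1444]]
rim [[-0.0688, -0.281], [0.0258, -0.1633]]
```

View pics/tray21.png

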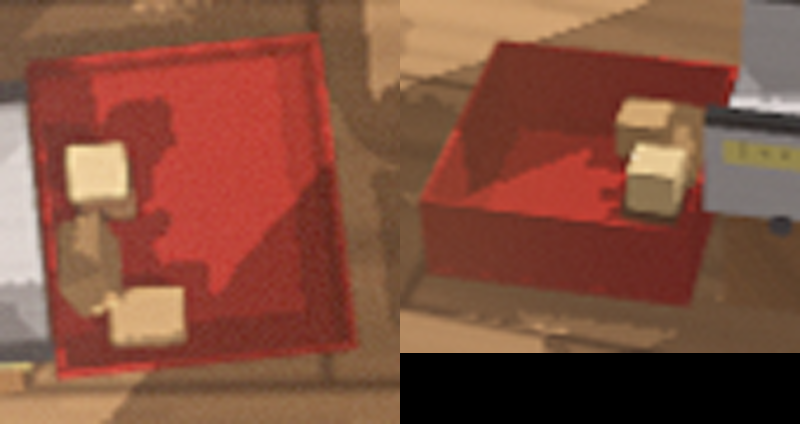

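View pics/tray19.png

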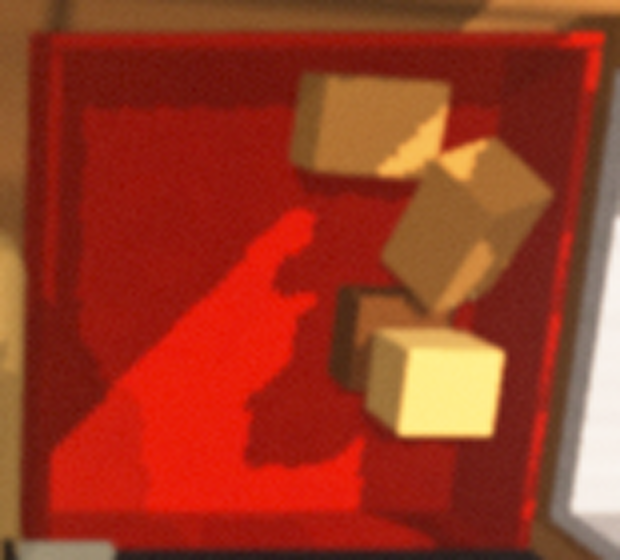

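Run:
```python
from plant import close_job
print(close_job())
```

```text
the job is handed in; nothing more can be done
None
```

The length stop is one hole further out, all four offcuts are in the red tray, and the brush stands upright on its bristles. I handed the job in at about 31 s of the 64 s allowed.

**What I did:**
1. **Length stop:** the tool cannot tilt, so I pressed the button flush with the lower edges of the fingers while pinching the tube. I then slid the tube out by about 40 mm. The wrist and scene pictures afterwards show the button standing out through the next hole.
2. **Offcuts:** I swept them along the channel with the brush in one pass. The fingers did not touch them.
3. **Brush:** I stood it about 11 mm from where it was at the start.

**Last checks:**
- **Tray contents:** all four offcuts lie inside. The pine one rests on the walnut one, with its top about level with the rim.
- **Tray position:** its outer edge, as far as it could still be compared, is within 1 mm of where it stood. The offcuts hid part of the rim. The tray looks unmoved in the pictures.
- **Brush:** its top is about 101–102 mm up against a nominal 104 mm, within the cameras' error, so it is upright.
- **Other things:** they look undisturbed in the final picture. I compared them by eye only.
- **Forces:** the readings I took stayed below about 20 N.

**What disagreed:** the finger tips turned out to be about 31 mm short of the reported tool point. My first pinch therefore closed above the tube without touching it. I corrected for this in the later grasps.

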